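# Fill the counting pan with slugs

### The arm

A 7-joint arm with a two-finger parallel gripper is mounted at the origin on the work surface. World frame = base frame: x ahead of the robot, y to its left, z up, the work surface at z = 0. Lengths are in m, angles in degrees, forces in N, time in s.
With the tool pointing down it reaches from about 0.35 to 0.9 m from the base axis. Payload 7.2 kg.
Tool frame: the origin (TCP) lies at the very end of the fingers, on their centre line; the grasp point (between the pads) lies 19 mm behind it; z points along the fingers, y is the line along which they close (so a half turn about z gives the same grasp; the last joint's range is limited). The gripper opens to 88 mm and grips with 3 to 60 N. Pads are 20 mm wide; open, the fingers measure 115 mm over their backs; the gripper's body (75 mm by 178 mm) begins 61 mm behind the grasp point.
Start: joints at [64.504, 23.554, -0.728, 91.456, 0.321, 64.991, -4.71], TCP at [0.23, -0.581, 0.223] pointing down, gripper open.
Joint ranges: [-169.25, 169.25], [-16.82, 113.86], [-84.01, 82.57], [7.8, 145.47], [-59.2, 239.2], [7.22, 106.19], [-163.78, 163.78]. Speed limits (degrees/s): [136.94, 136.94, 172.46, 172.46, 180, 180, 180].

### API

Orientations are given as a 3x3 rotation matrix whose columns are the frame's x, y, z axes.
In Python, from station import status, grab_frame, calibration, order, models gives the robot as it stands.
- The arm moves only by the shell command python3 -m creep 'ROWS' [OPENING] [FORCE]. ROWS is JSON, a list of rows, each an object of numbers: "dx", "dy", "dz": the shift along the tool's x, y, z scaled (see below); "rx", "ry", "rz": the turn, a rotation vector about the tool's x, y, z scaled (see below). In form: [{"dx": .., "dy": .., "dz": .., "rx": .., "ry": .., "rz": ..}, ...]. A call has 1 to 8 rows; each row is the pose to reach, as a shift and turn from the pose commanded when the call began, along the tool's axes at that moment, turning the shorter way round; what a row does not reach only later rows make up. The controller multiplies each number of a shift by 250 mm and each number of a turn by 180 degrees. A row lasts 1/12 s, in which the tool goes at most 41.7 mm and 7.16 degrees, less where a joint would pass 70% of its speed; a pose out of reach is approached as far as the arm can. A call with a number of a shift or a turn outside -1 to 1 is refused whole. A call with a gripper value outside its range is refused whole. OPENING is the opening, from 0 (shut) to 1 (fully open), set as the call begins (- or left out, the last holds). The fingers move at their own pace and stop on an object; FORCE is the grip in N (left out, the last holds). Time passes only in rows, so rows that repeat a pose let the fingers close. It gives the time, the measured TCP pose, the force, the opening and the grip force at its end, in the units of the state.
- status.sense(): the state, without advancing time (a new reading comes with each control period).
- grab_frame(name): name is "scene" or "top" or "wrist"; returns the picture (384x512x3 uint8, red, green, blue); there is no depth.
- calibration(name): a dict with "fx", "fy", "cx", "cy" (pixels), "R" (3x3) and "t" (3): a world point X has camera coordinates R X + t. Camera axes: x right, y down, z forward; pixel columns grow to the right and rows downward; lengths in m; the calibration is good to about 2 mm. A picture is of the moment at which its call begins: read the wrist's pose just before it. calibration takes no time and is no camera call; for the wrist camera it gives the pose at the moment of the call.
- order.sign_off(): hands the job in; it is judged then, once.
Trained networks look in the newest picture that a camera, given by its name, has taken for a name from the list of things; names that differ only in an ending like _2 or _b are one class to them, and where a whole thing is asked for, a point or a joint stands for the part that bears it (a point fixed in the world has none). Each returns a list of dicts, best first, with "p" (0 to 1); they miss things now and then, are a little off and sometimes report something else, mostly with a low value. They report only what shows in the picture. A call takes as long as a camera call. They do not tell look-alikes from the thing itself.
- models.find_in(camera, label): "bbox" ([left, top, right, bottom] in pixels, round what is visible of it).
- models.trace(camera, label): "region" (384x512 bool, what is visible of it) and "bbox" ([left, top, right, bottom] in pixels, round what is visible of it).
The state is a dict: "clock": time; "joint_pos": joint angles; "dq": joint speeds; "effort": joint torques, N m; "eef_pos": TCP position; "ee_rot": TCP orientation; "force": force on the tool from outside, world axes, zero at the start; "ft_torque": the same for the moment, N m; "finger_gap": finger opening in m; "finger_force": force on a finger pad.
Only numpy, scipy, OpenCV 4.12 (cv2) and the standard library are available. Lean on these libraries where they do the work, as an engineer would, in place of code of your own. Each camera call takes 0.05 s, during which the arm holds its last target. There are 200 camera calls.

### The job

Seat the empty steel pan flat and square in the shallow pocket on top of the counting scale and let go of it. Then, using the hand scoop and never your fingers on the slugs, scoop up slugs from the blue tray and tip at least three of them into the pan, spilling none on the bench. Finish with the pan still seated and the empty scoop laid down flat on its bottom on the bench top, and leave the other things on the bench where they are.

Things in the scene. Friction and masses are not known exactly. Their poses are not given: they have to be found in the camera images.
- scoop: Steel hand scoop, 180 g, flat on the bench. Origin: centre of the bowl's underside, +x to its open nose, z up. Flat-bottomed bowl, x -50 to 50 mm, 88 mm wide (y), floor and walls 2 mm, side and back walls 32 mm high, no front wall. Level wooden handle, 22 mm wide (y), 20 mm high, from x = -55 to -140 mm, centre line 58 mm above the underside; grip it near x = -80 mm.
- pan: Empty steel weighing pan, 160 g, on the bench. Origin: centre of its underside. Square open box 116 x 116 mm, 32 mm high, walls and floor 3 mm. On its +x wall stands an upright grip tab 10 mm thick (x 56 to 66 mm), 40 mm wide (y), its top 62 mm above the underside. The pan may sit in the pocket any way round.
- scale: Counting scale fixed to the bench, a grey box 170 x 170 mm with an aluminium top, 58 mm high in all. Origin at the centre of its underside. In its top is a square pocket. It may stand on either side of the bench.
- nest (a point): Centre of the pocket's floor on the scale, 50 mm above the bench; axes as the scale's. The pocket is 121 x 121 mm, 8 mm deep, with square edges: 2.5 mm of play on each side of the pan.
- bin: Blue tray fixed to the bench, on either side of it, with the slugs. Origin: centre of its underside. 250 (x) by 120 (y) mm, rim 51 mm above the bench, walls 4 mm, inner floor 15 mm above the bench. The slugs start as one loose layer towards its -x end, near the robot (x -106 to -39 mm, y within 41 mm of the middle); the +x half is empty.
- slug1: Bare aluminium slug, a short cylinder with well-rounded rims, 20 mm diameter, 16 mm high, 12 g, smooth (slides easily, friction about 0.3). Origin at its centre, z along its axis.
- slug2: Bare aluminium slug, a short cylinder with well-rounded rims, 20 mm diameter, 16 mm high, 12 g, smooth (slides easily, friction about 0.3). Origin at its centre, z along its axis.
- slug3: Bare aluminium slug, a short cylinder with well-rounded rims, 20 mm diameter, 16 mm high, 12 g, smooth (slides easily, friction about 0.3). Origin at its centre, z along its axis.
- slug4: Bare aluminium slug, a short cylinder with well-rounded rims, 20 mm diameter, 16 mm high, 12 g, smooth (slides easily, friction about 0.3). Origin at its centre, z along its axis.
- slug5: Bare aluminium slug, a short cylinder with well-rounded rims, 20 mm diameter, 16 mm high, 12 g, smooth (slides easily, friction about 0.3). Origin at its centre, z along its axis.
- slug6: Bare aluminium slug, a short cylinder with well-rounded rims, 20 mm diameter, 16 mm high, 12 g, smooth (slides easily, friction about 0.3). Origin at its centre, z along its axis.
- oil_can: Bystander, leave alone: round dark steel can, 52 mm diameter, 75 mm tall, standing beyond the work area, right
- wrench: Bystander, leave alone: steel wrench lying beyond the work area, left
- strips: Bystander, leave alone: small stack of three stamped steel strips, 150 x 28 x 12 mm, lying beyond the work area, right
- caliper: Bystander, leave alone: steel caliper lying near the robot, right, 160 mm long
There are look-alikes about, which are no part of the job. Leave any purple or turquoise look-alike of the pan alone.

How it is judged (in metres and radians):
On the way, in this order (a step that is already met when the one before it is completed fails the run):
1. the pan sits flat and square in the scale's pocket, let go (x of pan in the frame of nest between -0.0035 and 0.0035 m and y of pan in the frame of nest between -0.0035 and 0.0035 m and z of pan in the frame of nest between -0.003 and 0.003 m and (angle between the x axis of pan and the x axis of nest, either way round below 0.06 rad or angle between the x axis of pan and the y axis of nest, either way round below 0.06 rad) and angle between pan's own z axis and vertical below 0.03 rad and contact force between the fingers and pan below 0.2 N), for 0.2 s.
2. the held scoop carries at least one slug clear above the tray (height (world z) of scoop above 0.1 m and contact force between the fingers and scoop above 0.5 N and distance between any of slug1, slug2, slug3, slug4, slug5, slug6 and scoop below 0.065 m), for 0.2 s.
At the end, for the whole second after the job is handed in: Pan seated in the pocket (3.5 mm of centre, 3 mm in height, square within 0.06, level within 0.03 rad) with at least three slugs in it; none on the bench or left in the scoop; scoop flat on its bottom on the bench top (underside within 6 mm, tilt below 0.06 rad); all released and at rest (all of step 1 and (distance between each of slug1, slug2, slug3 and pan below 0.068 m or distance between each of slug1, slug2, slug4 and pan below 0.068 m or distance between each of slug1, slug2, slug5 and pan below 0.068 m or distance between each of slug1, slug2, slug6 and pan below 0.068 m or distance between each of slug1, slug3, slug4 and pan below 0.068 m or distance between each of slug1, slug3, slug5 and pan below 0.068 m or distance between each of slug1, slug3, slug6 and pan below 0.068 m or distance between each of slug1, slug4, slug5 and pan below 0.068 m or distance between each of slug1, slug4, slug6 and pan below 0.068 m or distance between each of slug1, slug5, slug6 and pan below 0.068 m or distance between each of slug2, slug3, slug4 and pan below 0.068 m or distance between each of slug2, slug3, slug5 and pan below 0.068 m or distance between each of slug2, slug3, slug6 and pan below 0.068 m or distance between each of slug2, slug4, slug5 and pan below 0.068 m or distance between each of slug2, slug4, slug6 and pan below 0.068 m or distance between each of slug2, slug5, slug6 and pan below 0.068 m or distance between each of slug3, slug4, slug5 and pan below 0.068 m or distance between each of slug3, slug4, slug6 and pan below 0.068 m or distance between each of slug3, slug5, slug6 and pan below 0.068 m or distance between each of slug4, slug5, slug6 and pan below 0.068 m) and height (world z) of each of slug1, slug2, slug3, slug4, slug5, slug6 above 0.017 m and height (world z) of scoop between -0.004 and 0.006 m and angle between scoop's own z axis and vertical below 0.06 rad and linear speed of each of scoop, pan, slug1, slug2, slug3, slug4, slug5, slug6 below 0.03 m/s); the robot touches nothing.
It fails at once if the fingers touch a slug (contact force between the fingers and slug1 above 0.3 N or contact force between the fingers and slug2 above 0.3 N or contact force between the fingers and slug3 above 0.3 N or contact force between the fingers and slug4 above 0.3 N or contact force between the fingers and slug5 above 0.3 N or contact force between the fingers and slug6 above 0.3 N).
It fails at once if the oil can is disturbed (moved over 30 mm) (distance of oil_can from where it was at the start of the episode above 0.03 m).
It fails at once if the wrench is disturbed (moved over 30 mm) (distance of wrench from where it was at the start of the episode above 0.03 m).
It fails at once if the strips is disturbed (moved over 30 mm) (distance of strips from where it was at the start of the episode above 0.03 m).
It fails at once if the caliper is disturbed (moved over 30 mm) (distance of caliper from where it was at the start of the episode above 0.03 m).
It also fails if it takes over 72 s, if anything falls off the work surface, if the arm or the gripper's body presses on something with over 40 N, if the wrist force passes 120 N, or if a joint passes its speed limit or range.

## Working session

There is one attempt and no reset: what is moved stays moved. The work goes in short steps, Python scripts to look and compute and a shell command to move; the robot and the scene stay as the last step left them, time stands still between calls to the robot, and variables do not carry over. Pictures are saved under pics/ and viewed, at most 10 in all, crops included, and the job is handed in when it is done.

```bash
ls; mkdir -p pics
python3 - <<'E'
from station import status, grab_frame, calibration, models
import cv2, numpy as np
s=status.sense(); print(s['clock'],s['eef_pos'],np.round(s['ee_rot'],3).tolist())
for c in ['scene','top']:
    im=grab_frame(c); cv2.imwrite(f'pics/{c}0.png',im[:,:,::-1])
    k=calibration(c); print(c,k['fx'],k['cx'],k['cy'],np.round(k['R'],3).tolist(),np.round(k['t'],3).tolist())
    for l in ['scoop','pan','scale','bin','slug1']:
        print(l,[(np.round(d['bbox']).tolist(),round(d['p'],2)) for d in models.find_in(c,l)][:7])
a=cv2.imread('pics/top0.png')
cv2.imwrite('pics/top0b.png',cv2.resize(a,(800,600),interpolation=cv2.INTER_CUBIC))
E
```

```text
pics
0.0 [ 0.22977604 -0.58073307  0.22183021] [[0.93, 0.368, -0.001], [0.368, -0.93, 0.001], [-0.0, -0.002, -1.0]]
scene 375.8374151532272 260.60756688205254 191.2352732725045 [[-0.047, 0.999, 0.013], [0.734, 0.043, -0.677], [-0.677, -0.022, -0.736]] [0.054, -0.295, 1.286]
scoop [([272.0, 256.0, 324.0, 340.0], 0.81), ([169.0, 281.0, 201.0, 327.0], 0.36)]
pan [([147.0, 111.0, 200.0, 153.0], 0.83), ([256.0, 176.0, 304.0, 219.0], 0.75), ([349.0, 119.0, 401.0, 161.0], 0.68), ([351.0, 185.0, 434.0, 252.0], 0.64)]
scale [([346.0, 184.0, 432.0, 253.0], 0.7)]
bin [([112.0, 169.0, 176.0, 261.0], 0.97), ([256.0, 177.0, 306.0, 222.0], 0.29)]
slug1 [([139.0, 179.0, 144.0, 188.0], 0.51), ([138.0, 191.0, 146.0, 198.0], 0.51), ([150.0, 193.0, 156.0, 200.0], 0.36)]
top 471.8003197814502 249.6162266460985 193.94545220817167 [[-0.04, -0.999, -0.006], [-0.975, 0.04, -0.218], [0.218, -0.003, -0.976]] [-0.009, 0.482, 1.25]
scoop [([199.0, 83.0, 240.0, 153.0], 0.9), ([316.0, 138.0, 380.0, 233.0], 0.46)]
pan [([105.0, 275.0, 163.0, 337.0], 0.87), ([215.0, 190.0, 256.0, 238.0], 0.81), ([336.0, 266.0, 382.0, 318.0], 0.59)]
scale [([269.0, 224.0, 322.0, 256.0], 0.74), ([131.0, 95.0, 180.0, 138.0], 0.71), ([109.0, 164.0, 170.0, 229.0], 0.59)]
bin [([315.0, 136.0, 378.0, 235.0], 0.78)]
slug1 [([349.0, 195.0, 357.0, 205.0], 0.48), ([339.0, 202.0, 345.0, 208.0], 0.4), ([361.0, 210.0, 373.0, 219.0], 0.37)]
```

View pics/top0b.png

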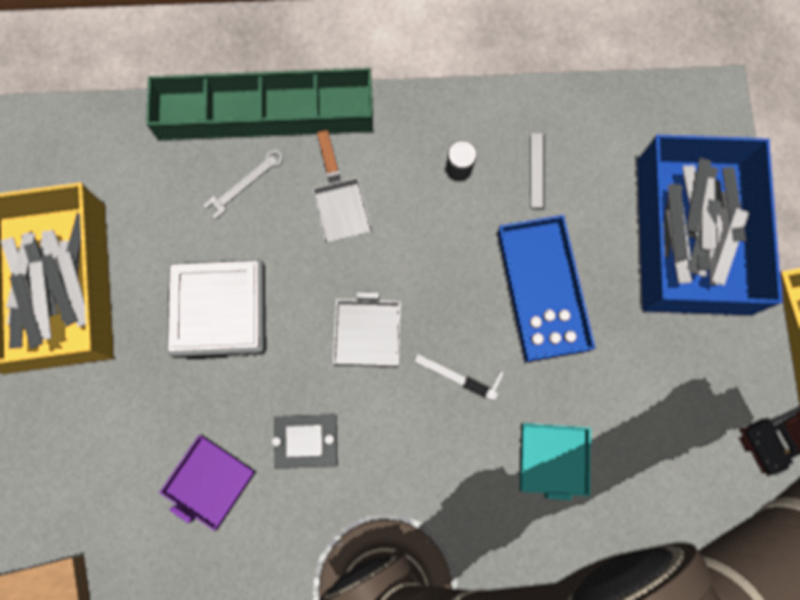

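View pics/scene0.png

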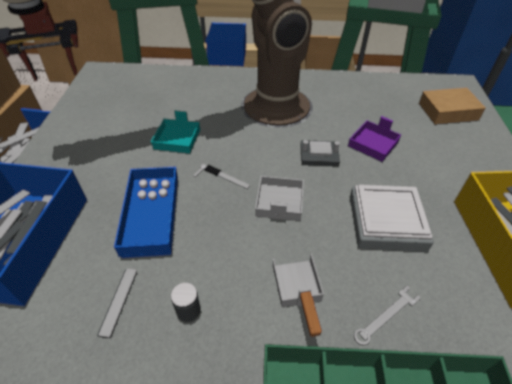

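The top view shows three pan-like things. The steel pan is at ~(235,211) in top pixels (open grey box, tab to the far side), the purple look-alike is at ~(134,308) and the turquoise one at ~(356,294). The grey one fits the description. The scale with its pocket is at ~(138,197) and the blue tray with six white slugs at ~(347,185). The big blue crate further right is not the tray. The scoop is at ~(219,125), nose towards the robot.

```bash
cat > h.py <<'E'
from station import status, grab_frame, calibration, models
import cv2, numpy as np
from scipy.optimize import minimize
def box(x0,x1,y0,y1,z0,z1): return np.array([[x,y,z] for x in(x0,x1) for y in(y0,y1) for z in(z0,z1)])
M={'pan':[box(-.058,.058,-.058,.058,0,.032),box(.056,.066,-.02,.02,.0,.062)],
 'scale':[box(-.085,.085,-.085,.085,0,.058)],
 'bin':[box(-.125,.125,-.06,.06,0,.051)],
 'scoop':[box(-.05,.05,-.044,.044,0,.002),box(-.05,-.048,-.044,.044,0,.032),box(-.05,.05,-.044,-.042,0,.032),box(-.05,.05,.042,.044,0,.032),box(-.14,-.055,-.011,.011,.048,.068),box(-.057,-.048,-.008,.008,.02,.06)]}
def R2(a): c,s=np.cos(a),np.sin(a); return np.array([[c,-s,0],[s,c,0],[0,0,1]])
def proj(k,X):
    c=X@np.array(k['R']).T+k['t']; return np.c_[k['fx']*c[:,0]/c[:,2]+k['cx'],k['fy']*c[:,1]/c[:,2]+k['cy']]
def onplane(k,u,v,z):
    R=np.array(k['R']);o=-R.T@k['t'];d=R.T@np.array([(u-k['cx'])/k['fx'],(v-k['cy'])/k['fy'],1]);return o+d*(z-o[2])/d[2]
def render(k,l,p,z0,S=4):
    im=np.zeros((384*S,512*S),np.uint8)
    for b in M[l]:
        q=proj(k,b@R2(p[2]).T+[p[0],p[1],z0])
        cv2.fillConvexPoly(im,cv2.convexHull(np.round(((q+.5)*S-.5)*16).astype(np.int32)),255,shift=4)
    return cv2.resize(im,(512,384),interpolation=cv2.INTER_AREA)/255.
def fit(k,l,m,p0,z0=0.):
    m=m.astype(float)
    f=lambda q:np.abs(render(k,l,q*[.01,.01,.1],z0)-m).sum()/m.sum()
    best=None
    for da in(0,.15,-.15):
        r=minimize(f,(np.array(p0)+[0,0,da])/[.01,.01,.1],method='Nelder-Mead',options=dict(initial_simplex=(np.array(p0)+[0,0,da])/[.01,.01,.1]+np.array([[0,0,0],[1,0,0],[0,1,0],[0,0,1]])))
        if best is None or r.fun<best.fun: best=r
    return best.x*[.01,.01,.1],best.fun
def pick(cam,l,uv):
    ds=[d for d in models.trace(cam,l) if d['region'].any()]
    return min(ds,key=lambda d:np.hypot((d['bbox'][0]+d['bbox'][2])/2-uv[0],(d['bbox'][1]+d['bbox'][3])/2-uv[1]))
E
python3 - <<'E'
from h import *
T={'pan':((235,212),0,(280,198)),'scale':((138,197),0,(390,218)),'bin':((347,185),0,(145,212)),'scoop':((219,118),np.pi+.2,(298,298))}
for i,c in enumerate(['top','scene']):
    grab_frame(c);k=calibration(c)
    for l,(uv,a,uv2) in T.items():
        w=(uv,uv2)[i]
        d=pick(c,l,w); u=d['bbox']; p=onplane(k,w[0],w[1],.02)
        r=fit(k,l,d['region'],[p[0],p[1],a]); print(c,l,np.round(u),round(d['p'],2),np.round(p,3),np.round(r[0],4),round(r[1],3))
    print([np.round(onplane(k,(b[0]+b[2])/2,(b[1]+b[3])/2,.023),3)[:2].tolist() for b in [d['bbox'] for d in models.find_in(c,'slug1')]])
E
```

```text
top pan [213. 187. 257. 240.] 0.87 [0.438 0.015 0.02 ] [ 0.4377  0.017  -0.0732] 0.047
top scale [106. 167. 173. 230.] 0.65 [0.493 0.288 0.02 ] [0.4886 0.2815 0.0261] 0.075
top bin [319. 139. 380. 232.] 0.84 [ 0.503 -0.306  0.02 ] [ 0.5054 -0.3074  0.1278] 0.112
top scoop [199.  83. 238. 150.] 0.69 [0.721 0.053 0.02 ] [0.6766 0.0565 3.353 ] 0.086
[[0.456, -0.313], [0.415, -0.352], [0.41, -0.323]]
scene pan [255. 175. 305. 219.] 0.9 [0.443 0.016 0.02 ] [ 0.4372  0.0156 -0.0765] 0.054
scene scale [349. 185. 433. 253.] 0.61 [0.493 0.289 0.02 ] [ 0.4913  0.2838 -0.0438] 0.154
scene bin [116. 165. 174. 260.] 0.94 [ 0.509 -0.318  0.02 ] [ 0.503  -0.3082  0.1306] 0.107
scene scoop [271. 255. 323. 337.] 0.58 [0.72  0.057 0.02 ] [0.6736 0.055  3.3498] 0.067
[[0.454, -0.282], [0.412, -0.283], [0.409, -0.348], [0.42, -0.317], [0.45, -0.337]]
```

Run:
```python
import cv2
a=cv2.imread('pics/scene0.png')[90:260,100:440]
cv2.imwrite('pics/crop1.png',cv2.resize(a,(800,400),interpolation=cv2.INTER_CUBIC))
```

```text
(no output)
```

View pics/crop1.png

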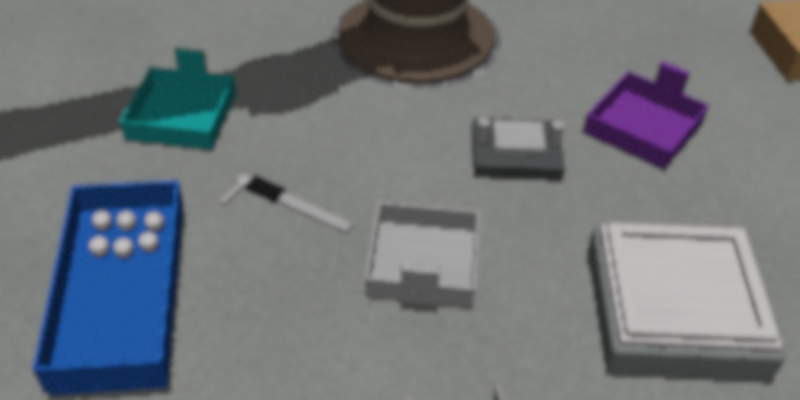

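Crop confirms: the grey open box at scene (281,198) with an upright tab on its far side is the steel pan; the turquoise (180,133) and purple (376,138) ones are the look-alikes. Next I plan the move over its tab.

```bash
cat > plan.py <<'E'
import numpy as np, sys
from station import status
from scipy.spatial.transform import Rotation as Ro
def down(yaw,pitch=0):
    "tool x heading at yaw (deg), pointing down; pitch about tool y (deg) after"
    a=np.radians(yaw);x=np.array([np.cos(a),np.sin(a),0]);z=np.array([0,0,-1.])
    return np.c_[x,np.cross(z,x),z]@Ro.from_euler('y',pitch,degrees=True).as_matrix()
def plan(wps,start=None):
    s=status.sense(); p,R=(s['eef_pos'],s['ee_rot']) if start is None else start
    p,R=np.array(p),np.array(R)
    for q,Q in wps:
        q=np.array(q);d=R.T@(q-p)/.25;r=np.degrees(Ro.from_matrix(R.T@Q).as_rotvec())/180
        n=max(np.linalg.norm(q-p)/.0417,np.linalg.norm(r)*180/7.16)
        print('{"dx":%.3f,"dy":%.3f,"dz":%.3f,"rx":%.3f,"ry":%.3f,"rz":%.3f}'%(*d,*r),'rows>=%.1f'%n)
        p,R=q,Q
E
python3 - <<'E'
from plan import *
plan([((.31,-.39,.22),down(43)),((.41,-.19,.22),down(64)),((.499,.012,.22),down(85.7))])
E
```

```text
{"dx":0.579,"dy":-0.593,"dz":0.011,"rx":0.000,"ry":0.000,"rz":-0.119} rows>=5.0
{"dx":0.838,"dy":-0.312,"dz":0.000,"rx":0.000,"ry":0.000,"rz":-0.117} rows>=5.4
{"dx":0.882,"dy":-0.034,"dz":0.000,"rx":0.000,"ry":0.000,"rz":-0.121} rows>=5.3
```

```bash
python3 -m creep '[{"dx":0.579,"dy":-0.593,"dz":0.011,"rz":-0.119},{"dx":0.579,"dy":-0.593,"dz":0.011,"rz":-0.119},{"dx":0.579,"dy":-0.593,"dz":0.011,"rz":-0.119},{"dx":0.579,"dy":-0.593,"dz":0.011,"rz":-0.119},{"dx":0.579,"dy":-0.593,"dz":0.011,"rz":-0.119},{"dx":0.579,"dy":-0.593,"dz":0.011,"rz":-0.119}]' 1
python3 -m creep '[{"dx":0.838,"dy":-0.312,"rz":-0.117},{"dx":0.838,"dy":-0.312,"rz":-0.117},{"dx":0.838,"dy":-0.312,"rz":-0.117},{"dx":0.838,"dy":-0.312,"rz":-0.117},{"dx":0.838,"dy":-0.312,"rz":-0.117},{"dx":0.838,"dy":-0.312,"rz":-0.117}]' 1
python3 -m creep '[{"dx":0.882,"dy":-0.034,"rz":-0.121},{"dx":0.882,"dy":-0.034,"rz":-0.121},{"dx":0.882,"dy":-0.034,"rz":-0.121},{"dx":0.882,"dy":-0.034,"rz":-0.121},{"dx":0.882,"dy":-0.034,"rz":-0.121},{"dx":0.882,"dy":-0.034,"rz":-0.121},{"dx":0.882,"dy":-0.034,"rz":-0.121},{"dx":0.882,"dy":-0.034,"rz":-0.121}]' 1
python3 - <<'E'
from h import *
im=grab_frame('wrist');k=calibration('wrist');s=status.sense()
cv2.imwrite('pics/w1.png',im[:,:,::-1])
R=np.array(k['R']);print('cam',-R.T@k['t'],np.round(R,2).tolist(),s['eef_pos'],np.round(s['ee_rot'],3).tolist())
for d in models.trace('wrist','pan')[:3]: print(d['bbox'],d['p']); 
d=models.trace('wrist','pan')
if d: print(fit(k,'pan',d[0]['region'],[.4375,.0165,-.075]))
E
```

```text
cam [ 0.30143031 -0.55288507  0.38454936] [[0.37, -0.93, 0.0], [-0.89, -0.35, 0.28], [-0.26, -0.1, -0.96]] [ 0.22995815 -0.5811647   0.22265465] [[0.93, 0.368, 0.0], [0.368, -0.93, -0.0], [0.0, 0.0, -1.0]]
[3.6, 44.3, 110.9, 175.9] 0.61
(array([ 0.4375,  0.0165, -0.075 ]), np.float64(1.0))$[0]: bad value
$[0]: bad value
$[0]: bad value
```

View pics/w1.png

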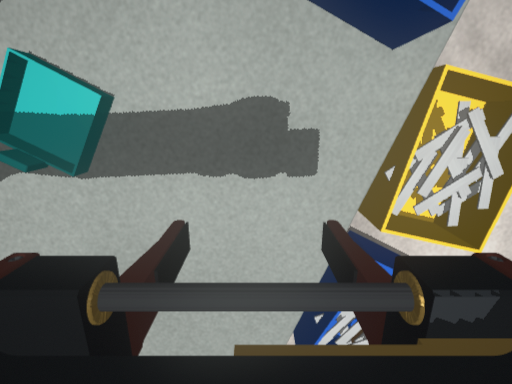

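The picture only shows the start pose (turquoise look-alike at (50,110), fingers at (165,260) and (350,260)); the moves were refused because all six keys are needed.

```bash
python3 -m creep '[{"dx":0.579,"dy":-0.593,"dz":0.011,"rx":0,"ry":0,"rz":-0.119},{"dx":0.579,"dy":-0.593,"dz":0.011,"rx":0,"ry":0,"rz":-0.119},{"dx":0.579,"dy":-0.593,"dz":0.011,"rx":0,"ry":0,"rz":-0.119},{"dx":0.579,"dy":-0.593,"dz":0.011,"rx":0,"ry":0,"rz":-0.119},{"dx":0.579,"dy":-0.593,"dz":0.011,"rx":0,"ry":0,"rz":-0.119},{"dx":0.579,"dy":-0.593,"dz":0.011,"rx":0,"ry":0,"rz":-0.119}]' 1
python3 -m creep '[{"dx":0.838,"dy":-0.312,"dz":0,"rx":0,"ry":0,"rz":-0.117},{"dx":0.838,"dy":-0.312,"dz":0,"rx":0,"ry":0,"rz":-0.117},{"dx":0.838,"dy":-0.312,"dz":0,"rx":0,"ry":0,"rz":-0.117},{"dx":0.838,"dy":-0.312,"dz":0,"rx":0,"ry":0,"rz":-0.117},{"dx":0.838,"dy":-0.312,"dz":0,"rx":0,"ry":0,"rz":-0.117},{"dx":0.838,"dy":-0.312,"dz":0,"rx":0,"ry":0,"rz":-0.117}]' 1
python3 -m creep '[{"dx":0.882,"dy":-0.034,"dz":0,"rx":0,"ry":0,"rz":-0.121},{"dx":0.882,"dy":-0.034,"dz":0,"rx":0,"ry":0,"rz":-0.121},{"dx":0.882,"dy":-0.034,"dz":0,"rx":0,"ry":0,"rz":-0.121},{"dx":0.882,"dy":-0.034,"dz":0,"rx":0,"ry":0,"rz":-0.121},{"dx":0.882,"dy":-0.034,"dz":0,"rx":0,"ry":0,"rz":-0.121},{"dx":0.882,"dy":-0.034,"dz":0,"rx":0,"ry":0,"rz":-0.121},{"dx":0.882,"dy":-0.034,"dz":0,"rx":0,"ry":0,"rz":-0.121},{"dx":0.882,"dy":-0.034,"dz":0,"rx":0,"ry":0,"rz":-0.121}]' 1
python3 - <<'E'
from h import *
im=grab_frame('wrist');k=calibration('wrist');s=status.sense()
cv2.imwrite('pics/w2.png',im[:,:,::-1])
print(s['clock'],s['eef_pos'],np.round(s['ee_rot'],3).tolist(),s['joint_pos'])
d=models.trace('wrist','pan')
for e in d[:3]: print(np.round(e['bbox']),round(e['p'],2),e['region'].sum())
if d: print(fit(k,'pan',d[0]['region'],[.4375,.0165,-.075]))
E
```

```text
clock: 1.85
eef_pos: [0.3137, -0.3829, 0.2202]
ee_rot: [[0.725, 0.688, 0.001], [0.688, -0.725, 0.002], [0.003, -0.001, -1.0]]
force: [0.3, 0.0, 0.3]
finger_gap: 0.0877
finger_force: 0.0
clock: 2.35
eef_pos: [0.4123, -0.185, 0.2205]
ee_rot: [[0.432, 0.902, 0.002], [0.902, -0.432, 0.001], [0.002, 0.001, -1.0]]
force: [-0.1, -0.1, -0.6]
finger_gap: 0.0876
finger_force: 0.0
clock: 3.02
eef_pos: [0.4988, 0.0121, 0.2197]
ee_rot: [[0.071, 0.997, -0.001], [0.997, -0.071, -0.0], [-0.0, -0.001, -1.0]]
force: [1.5, -0.4, -0.1]
finger_gap: 0.088
finger_force: 0.0
3.0667 [0.49848963 0.01079922 0.21966682] [[0.073, 0.997, -0.001], [0.997, -0.073, -0.001], [-0.001, -0.001, -1.0]] [ 21.545946    14.50867354 -33.48104533 107.10504877   9.12102165
  61.07285506 -19.71206275]
[ 0.  0. 19. 27.] 0.8 317
[166. 132. 260. 219.] 0.63 7723
(array([ 0.59416667, -0.55683333,  3.25833333]), np.float64(1.0))
```

View pics/w2.png

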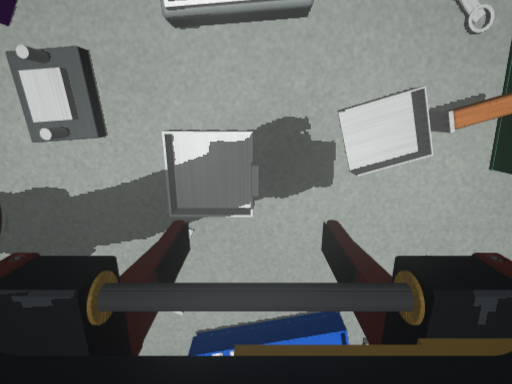

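The pan is at (210,175) with its tab at (255,182), just ahead of the fingers (tips at (180,230) and (330,230)). The scoop shows at (390,130) and the scale's edge at (240,8). I refit the pan with the right detection.

Run:
```python
from h import *
from plan import *
k=calibration('wrist')
for l,uv,p in(('pan',(210,175),[.4375,.0165,-.075]),('scoop',(400,130),[.675,.0558,3.352])):
    d=pick('wrist',l,uv); print(l,np.round(d['bbox']),fit(k,l,d['region'],p))
s=status.sense();print('tcp px',proj(k,np.array([s['eef_pos']])))
im=cv2.imread('pics/w2.png')
# tab outline projected at prior
print(np.round(proj(k,M['pan'][1]@R2(-.075).T+[.4375,.0165,0])).tolist())
plan([((.4985,.012,.12),down(85.7)),((.4985,.012,.039),down(85.7))])
```

```text
pan [166. 132. 260. 219.] (array([ 0.4369075 ,  0.01282473, -0.07702437]), np.float64(0.017672701606863128))
scoop [337.  87. 510. 175.] (array([0.67437344, 0.0518865 , 3.34897471]), np.float64(0.04512867647058823))
tcp px [[254.38345839 236.4536078 ]]
[[251.0, 183.0], [251.0, 195.0], [251.0, 155.0], [250.0, 163.0], [258.0, 183.0], [259.0, 195.0], [258.0, 155.0], [259.0, 163.0]]
{"dx":0.008,"dy":-0.000,"dz":0.399,"rx":-0.000,"ry":0.000,"rz":-0.000} rows>=2.4
{"dx":0.000,"dy":0.000,"dz":0.324,"rx":0.000,"ry":0.000,"rz":0.000} rows>=1.9
```

```bash
python3 -m creep '[{"dx":-0.004,"dy":0,"dz":0.16,"rx":0,"ry":0,"rz":0},{"dx":-0.004,"dy":0,"dz":0.32,"rx":0,"ry":0,"rz":0},{"dx":-0.004,"dy":0,"dz":0.48,"rx":0,"ry":0,"rz":0},{"dx":-0.004,"dy":0,"dz":0.62,"rx":0,"ry":0,"rz":0},{"dx":-0.004,"dy":0,"dz":0.70,"rx":0,"ry":0,"rz":0},{"dx":-0.004,"dy":0,"dz":0.72,"rx":0,"ry":0,"rz":0},{"dx":-0.004,"dy":0,"dz":0.72,"rx":0,"ry":0,"rz":0},{"dx":-0.004,"dy":0,"dz":0.72,"rx":0,"ry":0,"rz":0}]' 1
python3 -m creep '[{"dx":0,"dy":0,"dz":0,"rx":0,"ry":0,"rz":0},{"dx":0,"dy":0,"dz":0,"rx":0,"ry":0,"rz":0},{"dx":0,"dy":0,"dz":0,"rx":0,"ry":0,"rz":0},{"dx":0,"dy":0,"dz":0,"rx":0,"ry":0,"rz":0},{"dx":0,"dy":0,"dz":0,"rx":0,"ry":0,"rz":0},{"dx":0,"dy":0,"dz":0,"rx":0,"ry":0,"rz":0},{"dx":0,"dy":0,"dz":0,"rx":0,"ry":0,"rz":0},{"dx":0,"dy":0,"dz":0,"rx":0,"ry":0,"rz":0}]' 0 40
python3 - <<'E'
from h import *
from plan import *
s=status.sense();print(s['eef_pos'],s['finger_gap'],s['finger_force'],s['force'],np.round(s['ee_rot'],3).tolist())
for c,w in (('top',(235,212)),('scene',(280,198))):
    grab_frame(c);k=calibration(c)
    try: d=pick(c,'pan',w);print(c,d['bbox'],fit(k,'pan',d['region'],[.4372,.015,-.075]))
    except Exception as e: print(e)
E
```

```text
clock: 3.88
eef_pos: [0.4994, 0.0104, 0.0409]
ee_rot: [[0.073, 0.997, 0.001], [0.997, -0.073, -0.0], [-0.0, 0.001, -1.0]]
force: [0.0, 0.1, 1.0]
finger_gap: 0.0879
finger_force: 0.0
clock: 4.55
eef_pos: [0.4987, 0.0109, 0.0399]
ee_rot: [[0.072, 0.997, 0.0], [0.997, -0.072, -0.0], [-0.0, 0.0, -1.0]]
force: [-0.1, 0.1, -0.2]
finger_gap: 0.0378
finger_force: 0.0
[0.49871113 0.01090821 0.03991789] 0.03781211585254686 0.0 [-0.08830697  0.08226085 -0.15874864] [[0.072, 0.997, 0.0], [0.997, -0.072, -0.0], [-0.0, 0.0, -1.0]]
top [214.1, 188.9, 251.8, 236.8] (array([ 0.43692314,  0.01726245, -0.0690178 ]), np.float64(0.960398720157519))
scene [254.4, 175.7, 305.7, 220.9] (array([ 0.43766163,  0.01537903, -0.06431877]), np.float64(1.6051407091333945))
```

```bash
python3 -m creep '[{"dx":0,"dy":0,"dz":0,"rx":0,"ry":0,"rz":0},{"dx":0,"dy":0,"dz":0,"rx":0,"ry":0,"rz":0},{"dx":0,"dy":0,"dz":0,"rx":0,"ry":0,"rz":0},{"dx":0,"dy":0,"dz":0,"rx":0,"ry":0,"rz":0},{"dx":0,"dy":0,"dz":0,"rx":0,"ry":0,"rz":0},{"dx":0,"dy":0,"dz":0,"rx":0,"ry":0,"rz":0}]' 0 40
python3 -m creep '[{"dx":0,"dy":0,"dz":-0.06,"rx":0,"ry":0,"rz":0},{"dx":0,"dy":0,"dz":-0.2,"rx":0,"ry":0,"rz":0},{"dx":0,"dy":0,"dz":-0.34,"rx":0,"ry":0,"rz":0},{"dx":0.1,"dy":0,"dz":-0.48,"rx":0,"ry":0,"rz":0},{"dx":0.2,"dy":0,"dz":-0.6,"rx":0,"ry":0,"rz":0},{"dx":0.25,"dy":0,"dz":-0.66,"rx":0,"ry":0,"rz":0},{"dx":0.25,"dy":0,"dz":-0.68,"rx":0,"ry":0,"rz":0},{"dx":0.25,"dy":0,"dz":-0.68,"rx":0,"ry":0,"rz":0}]' 0
python3 - <<'E'
from h import *
s=status.sense();print(s['eef_pos'],s['finger_gap'],s['finger_force'],s['force'],np.round(s['ee_rot'],3).tolist())
im=grab_frame('wrist');k=calibration('wrist')
cv2.imwrite('pics/w3.png',im[:,:,::-1])
for e in models.trace('wrist','scale')[:3]: print(np.round(e['bbox']),round(e['p'],2),fit(k,'scale',e['region'],[.49,.2825,0]))
E
```

```text
clock: 5.25
eef_pos: [0.4986, 0.0109, 0.0398]
ee_rot: [[0.072, 0.997, -0.0], [0.997, -0.072, -0.0], [-0.0, -0.0, -1.0]]
force: [-0.3, -0.9, -1.3]
finger_gap: 0.0095
finger_force: 40.0
clock: 5.92
eef_pos: [0.5037, 0.0737, 0.211]
ee_rot: [[0.071, 0.997, 0.002], [0.997, -0.071, -0.0], [-0.0, 0.002, -1.0]]
force: [0.3, -1.1, -2.0]
finger_gap: 0.0101
finger_force: 40.0
[0.50373688 0.07371812 0.21102564] 0.010050256090988825 39.99968647956848 [ 0.34963061 -1.09412038 -1.9955758 ] [[0.071, 0.997, 0.002], [0.997, -0.071, -0.0], [-0.0, 0.002, -1.0]]
[150.   2. 309.  79.] 0.67 (array([0.49596713, 0.28385909, 0.00344611]), np.float64(0.06945536016831289))
```

View pics/w3.png

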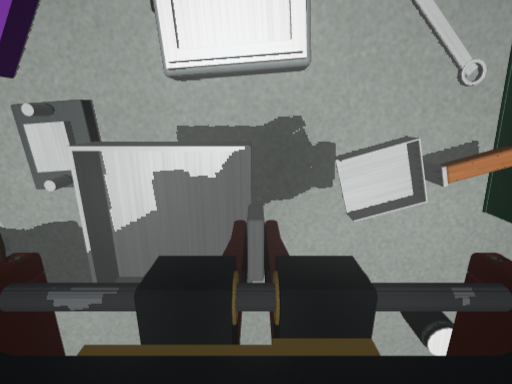

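Pan held by its tab (tab at (256,240), rim corners ~(70,147) and (250,147)); the scale is cut off at the top (155-310, 0-75). I move closer and up so the whole pocket shows.

```bash
python3 -m creep '[{"dx":0.1,"dy":0,"dz":-0.04,"rx":0,"ry":0,"rz":0},{"dx":0.2,"dy":0,"dz":-0.08,"rx":0,"ry":0,"rz":0},{"dx":0.26,"dy":0,"dz":-0.14,"rx":0,"ry":0,"rz":0},{"dx":0.28,"dy":0,"dz":-0.16,"rx":0,"ry":0,"rz":0},{"dx":0.28,"dy":0,"dz":-0.16,"rx":0,"ry":0,"rz":0},{"dx":0.28,"dy":0,"dz":-0.16,"rx":0,"ry":0,"rz":0}]' 0
python3 - <<'E'
from h import *
s=status.sense();print(s['eef_pos'],s['finger_gap'],np.round(s['ee_rot'],3).tolist())
im=grab_frame('wrist');k=calibration('wrist')
cv2.imwrite('pics/w4.png',im[:,:,::-1])
for e in models.trace('wrist','scale')[:3]: print(np.round(e['bbox']),round(e['p'],2),fit(k,'scale',e['region'],[.49,.2825,0]))
for e in models.trace('wrist','pan')[:3]: print(np.round(e['bbox']),round(e['p'],2))
E
python3 -c "
import cv2
cv2.imwrite('pics/w4b.png',cv2.resize(cv2.imread('pics/w4.png'),(800,600),interpolation=cv2.INTER_CUBIC))"
```

```text
clock: 6.52
eef_pos: [0.5081, 0.1413, 0.2485]
ee_rot: [[0.074, 0.997, -0.002], [0.997, -0.074, -0.001], [-0.001, -0.002, -1.0]]
force: [0.7, 0.1, -1.9]
finger_gap: 0.0099
finger_force: 40.0
[0.508075   0.14131121 0.24848323] 0.009909848342849279 [[0.074, 0.997, -0.002], [0.997, -0.074, -0.001], [-0.001, -0.002, -1.0]]
[158.   0. 301. 134.] 0.94 (array([0.49567901, 0.28515922, 0.00152453]), np.float64(0.05734037918821145))
[  0.  11.  74. 134.] 0.77
[ 70. 142. 264. 284.] 0.66
```

View pics/w4b.png

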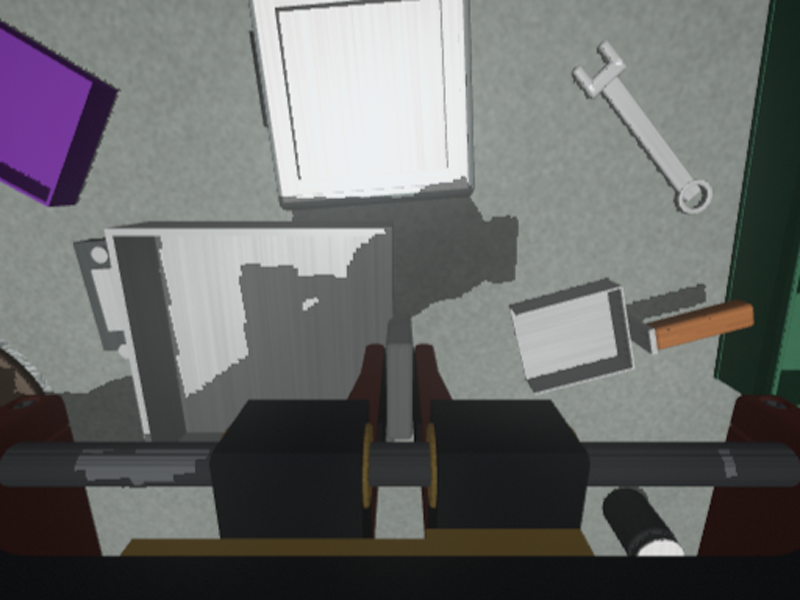

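The pocket shows as the inner square at w4 pixels (x 178–290, y 5–125), the held pan's rim corners at (70,147) and (250,147). I refine both with edge alignment.

```bash
cat > edge.py <<'E'
from h import *
def sq(h,z,n=60):
    t=np.linspace(-h,h,n);o=np.full(n,h);zz=np.full(n,z)
    return [np.c_[t,-o,zz],np.c_[t,o,zz],np.c_[-o,t,zz],np.c_[o,t,zz]]
def efit(im,k,segs,p0,z0,rng=(.008,.008,.05),mask=None,sig=1.0):
    g=cv2.cvtColor(im,cv2.COLOR_RGB2GRAY).astype(np.float32)
    g=cv2.GaussianBlur(g,(0,0),sig);gx=cv2.Sobel(g,cv2.CV_32F,1,0);gy=cv2.Sobel(g,cv2.CV_32F,0,1)
    def f(p):
        s=0;n=0
        for L in segs:
            q=proj(k,L@R2(p[2]).T+[p[0],p[1],z0]);d=q[-1]-q[0];nn=np.array([-d[1],d[0]])/np.hypot(*d)
            ok=(q[:,0]>1)&(q[:,0]<510)&(q[:,1]>1)&(q[:,1]<382)
            a=q.astype(np.float32)[None]
            v=np.abs(cv2.remap(gx,a,None,cv2.INTER_LINEAR)*nn[0]+cv2.remap(gy,a,None,cv2.INTER_LINEAR)*nn[1])[0]
            s+=np.minimum(v,150)[ok].sum();n+=len(L)
        return -s/n
    from scipy.optimize import differential_evolution as de
    r=de(f,[(a-b,a+b) for a,b in zip(p0,rng)],seed=0,tol=1e-6,maxiter=80,popsize=12)
    return np.round(r.x,4),round(r.fun,1)
E
python3 - <<'E'
from edge import *
S=sq(.085,.058)+sq(.0605,.058)
k=calibration('wrist');im=cv2.imread('pics/w4.png')[:,:,::-1].copy()
print('scale w outer',efit(im,k,sq(.085,.058),[.493,.284,.0],0))
print('scale w all',efit(im,k,S,[.493,.284,.0],0))
print('scale w pocket',efit(im,k,sq(.0605,.058),[.493,.284,.0],0))
s=status.sense();z0=s['eef_pos'][2]-.0398
R=s['ee_rot'];pc=s['eef_pos']-.061*R[:,1];print('expected pan',pc,np.arctan2(R[1,1],R[0,1]))
n=sq(.058,.032);f=[n[1],n[2][30:]]+[sq(.055,.032)[2][30:]]
print('pan w',efit(im,k,f,[pc[0],pc[1]+.003,-.075],z0))
for c in('top','scene'):
    im=grab_frame(c);k=calibration(c)
    print(c,'scale',efit(im,k,S,[.493,.284,.0],0),efit(im,k,sq(.0605,.058),[.493,.284,.0],0))
    print(c,'pan',efit(im,k,[n[2],n[3],n[1],n[0]],[pc[0],pc[1]+.003,-.075],z0))
E
```

```text
scale w outer (array([ 0.501 ,  0.292 , -0.0033]), np.float64(-60.5))
scale w all (array([ 0.4948,  0.2801, -0.0009]), np.float64(-50.1))
scale w pocket (array([0.491 , 0.2801, 0.0008]), np.float64(-85.6))
expected pan [0.44715533 0.14566573 0.2487489 ] -0.07454375698663876
pan w (array([ 0.4481,  0.1456, -0.0727]), np.float64(-124.9))
top scale (array([0.487 , 0.2772, 0.0335]), np.float64(-61.9)) (array([ 0.485 ,  0.2898, -0.05  ]), np.float64(-47.9))
top pan (array([ 0.4432,  0.1477, -0.025 ]), np.float64(-62.6))
scene scale (array([0.501 , 0.2762, 0.0092]), np.float64(-78.3)) (array([ 0.501 ,  0.2769, -0.0043]), np.float64(-90.3))
scene pan (array([ 0.4491,  0.1423, -0.0831]), np.float64(-55.4))
```

Run:
```python
from h import *
g=cv2.cvtColor(cv2.imread('pics/w4.png'),cv2.COLOR_BGR2GRAY);k=calibration('wrist')
def rows(v): 
    a=g[v-1:v+2].mean(0).astype(int); print('row',v,'L',list(zip(range(158,192),a[158:192].tolist())));print('R',list(zip(range(276,306),a[276:306].tolist())))
rows(60)
c=g[:,230:236].mean(1).astype(int);print('col233',list(enumerate(c[:14].tolist())),list(zip(range(110,140),c[110:140].tolist())))
for x,y,z in((-.085,0,.058),(-.0605,0,.058),(-.0605,0,.05),(.0605,0,.058),(.0605,0,.05),(.085,0,.058),(0,-.085,.058),(0,-.0605,.058),(0,.0605,.058),(0,.0605,.05)):
    print((x,y,z),np.round(proj(k,np.array([[.493+x,.283+y,z]])),1))
```

```text
row 60 L [(158, 144), (159, 144), (160, 142), (161, 139), (162, 139), (163, 142), (164, 143), (165, 122), (166, 65), (167, 72), (168, 101), (169, 130), (170, 161), (171, 225), (172, 233), (173, 231), (174, 231), (175, 234), (176, 235), (177, 235), (178, 233), (179, 233), (180, 234), (181, 235), (182, 229), (183, 156), (184, 111), (185, 179), (186, 235), (187, 236), (188, 236), (189, 235), (190, 235), (191, 233)]
R [(276, 236), (277, 235), (278, 236), (279, 236), (280, 237), (281, 236), (282, 235), (283, 225), (284, 164), (285, 234), (286, 236), (287, 236), (288, 237), (289, 236), (290, 235), (291, 236), (292, 236), (293, 236), (294, 236), (295, 234), (296, 234), (297, 224), (298, 148), (299, 139), (300, 129), (301, 121), (302, 132), (303, 149), (304, 149), (305, 149)]
col233 [(0, 95), (1, 91), (2, 138), (3, 207), (4, 232), (5, 232), (6, 232), (7, 232), (8, 232), (9, 232), (10, 232), (11, 232), (12, 232), (13, 232)] [(110, 239), (111, 238), (112, 238), (113, 239), (114, 239), (115, 239), (116, 238), (117, 239), (118, 238), (119, 238), (120, 238), (121, 230), (122, 229), (123, 238), (124, 238), (125, 214), (126, 131), (127, 91), (128, 88), (129, 85), (130, 83), (131, 88), (132, 93), (133, 93), (134, 93), (135, 94), (136, 93), (137, 92), (138, 91), (139, 91)]
(-0.085, 0, 0.058) [[163.5  66.2]]
(-0.0605, 0, 0.058) [[183.6  64.5]]
(-0.0605, 0, 0.05) [[185.3  65.7]]
(0.0605, 0, 0.058) [[284.   56.3]]
(0.0605, 0, 0.05) [[283.4  57.7]]
(0.085, 0, 0.058) [[304.6  54.6]]
(0, -0.085, 0.058) [[240.  132.7]]
(0, -0.0605, 0.058) [[238.2 112.9]]
(0, 0.0605, 0.058) [[228.5   2.1]]
(0, 0.0605, 0.05) [[229.2   4.9]]
```

```bash
python3 -m creep '[{"dx":0.04,"dy":0,"dz":0,"rx":0,"ry":0,"rz":-0.012},{"dx":0.08,"dy":-0.01,"dz":0,"rx":0,"ry":0,"rz":-0.0237},{"dx":0.08,"dy":-0.01,"dz":0,"rx":0,"ry":0,"rz":-0.0237},{"dx":0.08,"dy":-0.01,"dz":0,"rx":0,"ry":0,"rz":-0.0237},{"dx":0.08,"dy":-0.01,"dz":0,"rx":0,"ry":0,"rz":-0.0237},{"dx":0.08,"dy":-0.01,"dz":0,"rx":0,"ry":0,"rz":-0.0237}]' 0
python3 - <<'E'
from edge import *
im=grab_frame('wrist');k=calibration('wrist');cv2.imwrite('pics/w5.png',im[:,:,::-1])
s=status.sense();R=s['ee_rot'];z0=s['eef_pos'][2]-.0398
pc=s['eef_pos']-.061*R[:,1];a=np.arctan2(R[1,1],R[0,1]);print(s['eef_pos'],'pan exp',pc,a)
n=sq(.058,.032);f=[n[1],n[2][30:]]+[sq(.055,.032)[2][30:]]
print('pan w',efit(im,k,f,[pc[0],pc[1],a],z0))
print('far floor+sides', efit(im,k,[sq(.0605,.05)[1],sq(.0605,.058)[1],sq(.0605,.058)[2],sq(.0605,.058)[3]],[.493,.285,0],0))
g=cv2.cvtColor(im,cv2.COLOR_RGB2GRAY)
for x in(-.04,0,.04):
    q=proj(k,np.array([[.493+x,.285+y,.058] for y in np.linspace(-.09,.09,181)])).astype(np.float32)
    v=cv2.remap(g,q[None],None,cv2.INTER_LINEAR)[0].ravel().astype(int)
    print('x',x,'near',list(zip(range(-90,-54),v[:36])),'\nfar',list(zip(range(50,90),v[140:181])))
for y in(-.03,0.03):
    q=proj(k,np.array([[.493+x,.285+y,.058] for x in np.linspace(-.09,.09,181)])).astype(np.float32)
    v=cv2.remap(g,q[None],None,cv2.INTER_LINEAR)[0].ravel().astype(int)
    print('y',y,'L',list(zip(range(-90,-54),v[:36])),'\nR',list(zip(range(55,90),v[145:181])))
E
```

```text
clock: 7.27
eef_pos: [0.5073, 0.163, 0.2498]
ee_rot: [[-0.002, 1.0, -0.0], [1.0, 0.002, -0.0], [-0.0, -0.0, -1.0]]
force: [-0.6, 0.1, -1.8]
finger_gap: 0.0099
finger_force: 40.0
[0.50727883 0.16290615 0.24983959] pan exp [0.4462789  0.16281255 0.2498416 ] 0.0015343143575954888
pan w (array([0.4473, 0.1627, 0.0046]), np.float64(-124.8))
far floor+sides (array([0.4911, 0.2843, 0.0024]), np.float64(-133.0))
x -0.04 near [(-90, np.int64(215)), (-89, np.int64(216)), (-88, np.int64(216)), (-87, np.int64(216)), (-86, np.int64(216)), (-85, np.int64(200)), (-84, np.int64(165)), (-83, np.int64(109)), (-82, np.int64(93)), (-81, np.int64(88)), (-80, np.int64(88)), (-79, np.int64(88)), (-78, np.int64(97)), (-77, np.int64(110)), (-76, np.int64(122)), (-75, np.int64(129)), (-74, np.int64(129)), (-73, np.int64(130)), (-72, np.int64(130)), (-71, np.int64(129)), (-70, np.int64(129)), (-69, np.int64(130)), (-68, np.int64(130)), (-67, np.int64(130)), (-66, np.int64(131)), (-65, np.int64(131)), (-64, np.int64(131)), (-63, np.int64(130)), (-62, np.int64(129)), (-61, np.int64(127)), (-60, np.int64(128)), (
[... 6564 characters left out ...]
(235)), (57, np.int64(235)), (58, np.int64(229)), (59, np.int64(190)), (60, np.int64(169)), (61, np.int64(214)), (62, np.int64(234)), (63, np.int64(235)), (64, np.int64(235)), (65, np.int64(234)), (66, np.int64(232)), (67, np.int64(231)), (68, np.int64(232)), (69, np.int64(234)), (70, np.int64(235)), (71, np.int64(235)), (72, np.int64(234)), (73, np.int64(231)), (74, np.int64(232)), (75, np.int64(226)), (76, np.int64(182)), (77, np.int64(150)), (78, np.int64(135)), (79, np.int64(127)), (80, np.int64(122)), (81, np.int64(129)), (82, np.int64(141)), (83, np.int64(143)), (84, np.int64(143)), (85, np.int64(145)), (86, np.int64(147)), (87, np.int64(148)), (88, np.int64(147)), (89, np.int64(146))]
```

```bash
python3 -m creep '[{"dx":0.12,"dy":0.05,"dz":0,"rx":0,"ry":0,"rz":0},{"dx":0.26,"dy":0.1,"dz":0.06,"rx":0,"ry":0,"rz":0},{"dx":0.4,"dy":0.15,"dz":0.16,"rx":0,"ry":0,"rz":0},{"dx":0.47,"dy":0.18,"dz":0.28,"rx":0,"ry":0,"rz":0},{"dx":0.487,"dy":0.183,"dz":0.4,"rx":0,"ry":0,"rz":0},{"dx":0.487,"dy":0.183,"dz":0.5,"rx":0,"ry":0,"rz":0},{"dx":0.487,"dy":0.183,"dz":0.53,"rx":0,"ry":0,"rz":0},{"dx":0.487,"dy":0.183,"dz":0.53,"rx":0,"ry":0,"rz":0}]' 0
python3 -m creep '[{"dx":0,"dy":0,"dz":0,"rx":0,"ry":0,"rz":0},{"dx":0,"dy":0,"dz":0,"rx":0,"ry":0,"rz":0}]' 0
python3 - <<'E'
from plan import *
s=status.sense();print(s['eef_pos'],s['force'],np.round(s['ee_rot'],3).tolist())
plan([((.553,.2847,.1),down(90))])
E
```

```text
clock: 7.98
eef_pos: [0.5517, 0.2838, 0.1151]
ee_rot: [[-0.002, 1.0, -0.004], [1.0, 0.002, -0.002], [-0.002, -0.004, -1.0]]
force: [-0.5, -0.3, -2.2]
finger_gap: 0.0094
finger_force: 40.0
clock: 8.15
eef_pos: [0.5539, 0.2852, 0.1195]
ee_rot: [[-0.001, 1.0, 0.003], [1.0, 0.001, 0.001], [0.001, 0.003, -1.0]]
force: [0.9, 0.1, -2.2]
finger_gap: 0.0096
finger_force: 40.0
[0.55392628 0.28521684 0.11945062] [ 0.87993194  0.08354149 -2.18298154] [[-0.001, 1.0, 0.003], [1.0, 0.001, 0.001], [0.001, 0.003, -1.0]]
{"dx":-0.002,"dy":-0.004,"dz":0.078,"rx":0.001,"ry":-0.000,"rz":0.000} rows>=0.5
```

Lower slowly to the lip, then to the floor, watching the force.

```bash
python3 -m creep '[{"dx":-0.001,"dy":-0.002,"dz":0.03,"rx":0,"ry":0,"rz":0},{"dx":-0.001,"dy":-0.002,"dz":0.05,"rx":0,"ry":0,"rz":0},{"dx":-0.001,"dy":-0.002,"dz":0.065,"rx":0,"ry":0,"rz":0},{"dx":-0.001,"dy":-0.002,"dz":0.075,"rx":0,"ry":0,"rz":0},{"dx":-0.001,"dy":-0.002,"dz":0.082,"rx":0,"ry":0,"rz":0},{"dx":-0.001,"dy":-0.002,"dz":0.09,"rx":0,"ry":0,"rz":0},{"dx":-0.001,"dy":-0.002,"dz":0.098,"rx":0,"ry":0,"rz":0},{"dx":-0.001,"dy":-0.002,"dz":0.098,"rx":0,"ry":0,"rz":0}]' 0
python3 -m creep '[{"dx":0,"dy":0,"dz":0.006,"rx":0,"ry":0,"rz":0},{"dx":0,"dy":0,"dz":0.012,"rx":0,"ry":0,"rz":0},{"dx":0,"dy":0,"dz":0.018,"rx":0,"ry":0,"rz":0},{"dx":0,"dy":0,"dz":0.02,"rx":0,"ry":0,"rz":0},{"dx":0,"dy":0,"dz":0.02,"rx":0,"ry":0,"rz":0},{"dx":0,"dy":0,"dz":0.02,"rx":0,"ry":0,"rz":0}]' 0
```

```text
clock: 8.82
eef_pos: [0.5521, 0.2847, 0.0924]
ee_rot: [[-0.002, 1.0, -0.0], [1.0, 0.002, -0.0], [-0.0, -0.0, -1.0]]
force: [0.8, -0.3, -1.3]
finger_gap: 0.0099
finger_force: 40.0
clock: 9.32
eef_pos: [0.5525, 0.2849, 0.0898]
ee_rot: [[-0.002, 1.0, 0.001], [1.0, 0.002, -0.0], [-0.0, 0.001, -1.0]]
force: [-4.7, -4.0, 14.2]
finger_gap: 0.0099
finger_force: 40.0
```

Seated at the pocket floor's height. Release and go to the scoop.

```bash
python3 -m creep '[{"dx":0,"dy":0,"dz":-0.008,"rx":0,"ry":0,"rz":0},{"dx":0,"dy":0,"dz":-0.01,"rx":0,"ry":0,"rz":0},{"dx":0,"dy":0,"dz":-0.01,"rx":0,"ry":0,"rz":0},{"dx":0,"dy":0,"dz":-0.01,"rx":0,"ry":0,"rz":0},{"dx":0,"dy":0,"dz":-0.01,"rx":0,"ry":0,"rz":0},{"dx":0,"dy":0,"dz":-0.01,"rx":0,"ry":0,"rz":0}]' 0.5
python3 -m creep '[{"dx":0,"dy":0,"dz":-0.1,"rx":0,"ry":0,"rz":0},{"dx":0,"dy":0,"dz":-0.25,"rx":0,"ry":0,"rz":0},{"dx":0,"dy":0,"dz":-0.4,"rx":0,"ry":0,"rz":0},{"dx":0,"dy":0,"dz":-0.5,"rx":0,"ry":0,"rz":0},{"dx":0,"dy":0,"dz":-0.5,"rx":0,"ry":0,"rz":0}]' 0.5
python3 - <<'E'
from edge import *
from plan import *
s=status.sense();print(s['eef_pos'],s['joint_pos'])
plan([((.6,.23,.2),down(65)),((.7,.12,.2),down(35)),((.7533,.071,.15),down(12)),((.7533,.071,.043),down(12))])
im=grab_frame('wrist');k=calibration('wrist');cv2.imwrite('pics/w6.png',im[:,:,::-1])
n=sq(.058,.032)
print('pan w',efit(im,k,[n[1],n[2][30:],n[3][40:]],[.492,.2847,0],.05,(.006,.006,.04)))
E
```

```text
clock: 9.82
eef_pos: [0.5522, 0.2848, 0.0901]
ee_rot: [[-0.002, 1.0, -0.0], [1.0, 0.002, -0.0], [-0.0, -0.0, -1.0]]
force: [-0.5, -0.5, -0.3]
finger_gap: 0.0433
finger_force: 0.0
clock: 10.23
eef_pos: [0.5543, 0.2868, 0.2214]
ee_rot: [[-0.002, 1.0, 0.008], [1.0, 0.002, 0.004], [0.004, 0.008, -1.0]]
force: [0.4, 0.3, -0.0]
finger_gap: 0.0438
finger_force: 0.0
[0.55432663 0.28679344 0.22143471] [ -5.71311154  27.81421827 -37.16660947  90.26877536  17.87293601
  67.43537255 -46.34896864]
{"dx":-0.228,"dy":0.182,"dz":0.086,"rx":0.002,"ry":-0.002,"rz":0.140} rows>=3.5
{"dx":-0.230,"dy":0.548,"dz":0.000,"rx":0.000,"ry":0.000,"rz":0.167} rows>=4.2
{"dx":0.062,"dy":0.283,"dz":0.200,"rx":0.000,"ry":0.000,"rz":0.128} rows>=3.2
{"dx":0.000,"dy":0.000,"dz":0.428,"rx":0.000,"ry":0.000,"rz":0.000} rows>=2.6
pan w (array([0.4927, 0.286 , 0.0026]), np.float64(-125.3))
```

```bash
python3 -m creep '[{"dx":-0.228,"dy":0.182,"dz":0.05,"rx":0,"ry":0,"rz":0.14},{"dx":-0.228,"dy":0.182,"dz":0.05,"rx":0,"ry":0,"rz":0.14},{"dx":-0.228,"dy":0.182,"dz":0.05,"rx":0,"ry":0,"rz":0.14},{"dx":-0.228,"dy":0.182,"dz":0.05,"rx":0,"ry":0,"rz":0.14},{"dx":-0.228,"dy":0.182,"dz":0.05,"rx":0,"ry":0,"rz":0.14}]' 0.8
python3 -m creep '[{"dx":-0.23,"dy":0.548,"dz":0,"rx":0,"ry":0,"rz":0.167},{"dx":-0.23,"dy":0.548,"dz":0,"rx":0,"ry":0,"rz":0.167},{"dx":-0.23,"dy":0.548,"dz":0,"rx":0,"ry":0,"rz":0.167},{"dx":-0.23,"dy":0.548,"dz":0,"rx":0,"ry":0,"rz":0.167},{"dx":-0.23,"dy":0.548,"dz":0,"rx":0,"ry":0,"rz":0.167},{"dx":-0.23,"dy":0.548,"dz":0,"rx":0,"ry":0,"rz":0.167}]' 0.8
python3 -m creep '[{"dx":0.062,"dy":0.283,"dz":0.2,"rx":0,"ry":0,"rz":0.128},{"dx":0.062,"dy":0.283,"dz":0.2,"rx":0,"ry":0,"rz":0.128},{"dx":0.062,"dy":0.283,"dz":0.2,"rx":0,"ry":0,"rz":0.128},{"dx":0.062,"dy":0.283,"dz":0.2,"rx":0,"ry":0,"rz":0.128},{"dx":0.062,"dy":0.283,"dz":0.2,"rx":0,"ry":0,"rz":0.128},{"dx":0.062,"dy":0.283,"dz":0.2,"rx":0,"ry":0,"rz":0.128}]' 0.8
python3 - <<'E'
from edge import *
from plan import *
s=status.sense();print(s['eef_pos'],np.round(s['ee_rot'],3).tolist(),s['joint_pos'])
plan([((.7533,.071,.043),down(12))])
im=grab_frame('top');k=calibration('top')
n=sq(.058,.032)
print('pan top mask',[fit(k,'pan',d['region'],[.49,.283,0],.05) for d in [pick('top','pan',(138,190))]])
S=sq(.085,.058)
E
```

```text
clock: 10.7
eef_pos: [0.5975, 0.2268, 0.2009]
ee_rot: [[0.428, 0.904, -0.002], [0.904, -0.428, -0.001], [-0.002, -0.002, -1.0]]
force: [0.3, 0.4, 0.2]
finger_gap: 0.0694
finger_force: 0.0
clock: 11.2
eef_pos: [0.6976, 0.1163, 0.2011]
ee_rot: [[0.821, 0.571, -0.002], [0.571, -0.821, -0.001], [-0.002, -0.001, -1.0]]
force: [-0.5, 0.4, -0.4]
finger_gap: 0.0705
finger_force: 0.0
clock: 11.7
eef_pos: [0.75, 0.0718, 0.1539]
ee_rot: [[0.977, 0.213, 0.001], [0.213, -0.977, 0.002], [0.001, -0.002, -1.0]]
force: [0.1, 0.7, 0.5]
finger_gap: 0.0701
finger_force: 0.0
[0.75001418 0.07182889 0.15387552] [[0.977, 0.213, 0.001], [0.213, -0.977, 0.002], [0.001, -0.002, -1.0]] [ -0.61875941  40.22106142 -14.7634015   73.85872482  10.18001482
  67.13816482 -93.67491258]
{"dx":0.012,"dy":0.007,"dz":0.444,"rx":-0.001,"ry":-0.000,"rz":0.002} rows>=2.7
pan top mask [(array([ 0.49159603,  0.28541313, -0.00429386]), np.float64(0.03809742647058824))]
```

```bash
python3 -m creep '[{"dx":0.012,"dy":0.005,"dz":0.12,"rx":0,"ry":0,"rz":0},{"dx":0.012,"dy":0.005,"dz":0.26,"rx":0,"ry":0,"rz":0},{"dx":0.012,"dy":0.005,"dz":0.37,"rx":0,"ry":0,"rz":0},{"dx":0.012,"dy":0.005,"dz":0.42,"rx":0,"ry":0,"rz":0},{"dx":0.012,"dy":0.005,"dz":0.44,"rx":0,"ry":0,"rz":0},{"dx":0.012,"dy":0.005,"dz":0.44,"rx":0,"ry":0,"rz":0}]' 0.8
python3 -m creep '[{"dx":0,"dy":0,"dz":0,"rx":0,"ry":0,"rz":0},{"dx":0,"dy":0,"dz":0,"rx":0,"ry":0,"rz":0},{"dx":0,"dy":0,"dz":0,"rx":0,"ry":0,"rz":0},{"dx":0,"dy":0,"dz":0,"rx":0,"ry":0,"rz":0},{"dx":0,"dy":0,"dz":0,"rx":0,"ry":0,"rz":0},{"dx":0,"dy":0,"dz":0,"rx":0,"ry":0,"rz":0},{"dx":0,"dy":0,"dz":0,"rx":0,"ry":0,"rz":0},{"dx":0,"dy":0,"dz":0,"rx":0,"ry":0,"rz":0}]' 0 60
python3 -m creep '[{"dx":0,"dy":0,"dz":0,"rx":0,"ry":0,"rz":0},{"dx":0,"dy":0,"dz":0,"rx":0,"ry":0,"rz":0}]' 0 60
```

```text
clock: 12.3
eef_pos: [0.7536, 0.0686, 0.0429]
ee_rot: [[0.978, 0.206, -0.001], [0.206, -0.978, 0.0], [-0.001, -0.0, -1.0]]
force: [-0.1, -0.2, 0.6]
finger_gap: 0.0705
finger_force: 0.0
clock: 12.97
eef_pos: [0.754, 0.0682, 0.043]
ee_rot: [[0.979, 0.205, 0.0], [0.205, -0.979, 0.0], [0.0, -0.0, -1.0]]
force: [0.4, -0.0, -0.5]
finger_gap: 0.0216
finger_force: 59.6
clock: 13.13
eef_pos: [0.754, 0.0682, 0.043]
ee_rot: [[0.979, 0.205, 0.0], [0.205, -0.979, 0.0], [0.0, -0.0, -1.0]]
force: [-0.3, 1.8, 2.3]
finger_gap: 0.0217
finger_force: 59.6
```

Scoop gripped (gap 21.7 mm). Refine the tray's pose now, with the view clear.

Run:
```python
from edge import *
from plan import *
def rect(a,b,z,n=80):
    t=np.linspace(-1,1,n);o=np.ones(n);zz=z*o
    return [np.c_[a*t,-b*o,zz],np.c_[a*t,b*o,zz],np.c_[-a*o,b*t,zz],np.c_[a*o,b*t,zz]]
for c in('top','scene'):
    im=grab_frame(c);k=calibration(c)
    print(c,efit(im,k,rect(.125,.06,.051),[.504,-.308,.13],0),efit(im,k,rect(.125,.06,.051)+rect(.121,.056,.051),[.504,-.308,.13],0))
    hsv=cv2.cvtColor(im,cv2.COLOR_RGB2HSV)
    m=((hsv[...,1]<110)&(hsv[...,2]>130)).astype(np.uint8)
    P=proj(k,np.array([[.504,-.308,.023]])+ (np.array([[x,y,0] for x,y in((-.121,-.056),(-.121,.056),(0,.056),(0,-.056))])@R2(.13).T))
    w=np.zeros_like(m);cv2.fillConvexPoly(w,np.round(P).astype(np.int32),1)
    n,_,st,ce=cv2.connectedComponentsWithStats(m*w)
    for i in range(1,n):
        if st[i,4]>8:
            q=onplane(k,*ce[i],.025)-[.504,-.308,0];print(st[i,4],np.round(R2(.13).T@q*1000,1)[:2])
```

```text
top (array([ 0.4999, -0.3076,  0.132 ]), np.float64(-143.4)) (array([ 0.496 , -0.3069,  0.1337]), np.float64(-124.7))
55 [-50.2   1.6]
57 [-54.8 -24.6]
54 [-57.7  28.3]
56 [-94.  -26.5]
55 [-88.4  31.9]
56 [-92.    0.5]
scene (array([ 0.5045, -0.3002,  0.1332]), np.float64(-127.1)) (array([ 0.507 , -0.3054,  0.1334]), np.float64(-113.1))
58 [-94.3 -27.8]
60 [-91.6  -0. ]
118 [-71.4  28.8]
62 [-54.  -25.5]
59 [-49.8   1.2]
```

Run:
```python
from plan import *
h=7.56
plan([((.754,.0682,.2),down(11.8)),((.70,-.11,.2),down(9.5)),((.6365,-.288,.2),down(h)),((.6365,-.288,.075),down(h))])
```

```text
{"dx":0.000,"dy":-0.000,"dz":-0.628,"rx":-0.000,"ry":-0.000,"rz":0.000} rows>=3.8
{"dx":-0.357,"dy":0.654,"dz":0.000,"rx":0.000,"ry":0.000,"rz":0.013} rows>=4.5
{"dx":-0.368,"dy":0.660,"dz":0.000,"rx":0.000,"ry":0.000,"rz":0.011} rows>=4.5
{"dx":0.000,"dy":0.000,"dz":0.500,"rx":0.000,"ry":0.000,"rz":0.000} rows>=3.0
```

```bash
python3 -m creep '[{"dx":0,"dy":0,"dz":-0.1,"rx":0,"ry":0,"rz":0},{"dx":0,"dy":0,"dz":-0.25,"rx":0,"ry":0,"rz":0},{"dx":0,"dy":0,"dz":-0.4,"rx":0,"ry":0,"rz":0},{"dx":0,"dy":0,"dz":-0.55,"rx":0,"ry":0,"rz":0},{"dx":0,"dy":0,"dz":-0.628,"rx":0,"ry":0,"rz":0},{"dx":0,"dy":0,"dz":-0.628,"rx":0,"ry":0,"rz":0}]' 0
python3 -m creep '[{"dx":-0.07,"dy":0.13,"dz":0,"rx":0,"ry":0,"rz":0.003},{"dx":-0.14,"dy":0.26,"dz":0,"rx":0,"ry":0,"rz":0.005},{"dx":-0.21,"dy":0.39,"dz":0,"rx":0,"ry":0,"rz":0.008},{"dx":-0.28,"dy":0.52,"dz":0,"rx":0,"ry":0,"rz":0.01},{"dx":-0.357,"dy":0.654,"dz":0,"rx":0,"ry":0,"rz":0.013},{"dx":-0.357,"dy":0.654,"dz":0,"rx":0,"ry":0,"rz":0.013}]' 0
python3 -m creep '[{"dx":-0.09,"dy":0.15,"dz":0,"rx":0,"ry":0,"rz":0.003},{"dx":-0.17,"dy":0.3,"dz":0,"rx":0,"ry":0,"rz":0.005},{"dx":-0.25,"dy":0.45,"dz":0,"rx":0,"ry":0,"rz":0.008},{"dx":-0.32,"dy":0.58,"dz":0,"rx":0,"ry":0,"rz":0.01},{"dx":-0.368,"dy":0.66,"dz":0,"rx":0,"ry":0,"rz":0.011},{"dx":-0.368,"dy":0.66,"dz":0,"rx":0,"ry":0,"rz":0.011},{"dx":-0.368,"dy":0.66,"dz":0,"rx":0,"ry":0,"rz":0.011},{"dx":-0.368,"dy":0.66,"dz":0,"rx":0,"ry":0,"rz":0.011}]' 0
python3 - <<'E'
from plan import *
from h import *
s=status.sense();print(s['joint_pos'],s['finger_gap'])
plan([((.6365,-.288,.075),down(7.56))])
z=s['eef_pos'][2]-.043
M['scoop']=M['scoop'][:5]
for c,w in(('top',(340,160)),('scene',(150,230))):
    grab_frame(c);k=calibration(c)
    try: d=pick(c,'scoop',w);print(c,np.round(d['bbox']),fit(k,'scoop',d['region'],[.5565,-.298,np.pi+.132],z))
    except Exception as e: print(c,e)
E
```

```text
clock: 13.73
eef_pos: [0.7565, 0.0681, 0.2063]
ee_rot: [[0.979, 0.204, 0.009], [0.204, -0.979, 0.001], [0.009, 0.001, -1.0]]
force: [0.6, 0.6, -0.8]
finger_gap: 0.0215
finger_force: 59.6
clock: 14.23
eef_pos: [0.6965, -0.1228, 0.1979]
ee_rot: [[0.988, 0.153, -0.004], [0.153, -0.988, -0.007], [-0.005, 0.006, -1.0]]
force: [-0.1, -1.7, -1.6]
finger_gap: 0.0219
finger_force: 59.6
clock: 14.9
eef_pos: [0.6363, -0.2871, 0.1985]
ee_rot: [[0.991, 0.131, -0.001], [0.131, -0.991, 0.002], [-0.001, -0.002, -1.0]]
force: [0.5, 0.9, -0.6]
finger_gap: 0.0217
finger_force: 59.6
[ 28.01020667  32.5077982  -12.01392544  80.86365157   6.88928722
  67.45345218 -67.29954792] 0.021735562191671644
{"dx":0.001,"dy":0.004,"dz":0.494,"rx":-0.001,"ry":0.000,"rz":-0.000} rows>=3.0
top [314. 142. 347. 207.] (array([ 0.48167305, -0.2496719 ,  3.6054116 ]), np.float64(1.2521572699692547))
scene [114. 165. 176. 260.] (array([ 0.65355894, -0.24075147,  3.25758992]), np.float64(0.4597832480185421))
```

```bash
python3 -m creep '[{"dx":0,"dy":0.003,"dz":0.12,"rx":0,"ry":0,"rz":0},{"dx":0,"dy":0.003,"dz":0.25,"rx":0,"ry":0,"rz":0},{"dx":0,"dy":0.003,"dz":0.38,"rx":0,"ry":0,"rz":0},{"dx":0,"dy":0.003,"dz":0.46,"rx":0,"ry":0,"rz":0},{"dx":0,"dy":0.003,"dz":0.51,"rx":0,"ry":0,"rz":0},{"dx":0,"dy":0.003,"dz":0.53,"rx":0,"ry":0,"rz":0},{"dx":0,"dy":0.003,"dz":0.53,"rx":0,"ry":0,"rz":0}]' 0
python3 -m creep '[{"dx":0,"dy":0,"dz":0.016,"rx":0,"ry":0,"rz":0},{"dx":0,"dy":0,"dz":0.028,"rx":0,"ry":0,"rz":0},{"dx":0,"dy":0,"dz":0.036,"rx":0,"ry":0,"rz":0},{"dx":0,"dy":0,"dz":0.036,"rx":0,"ry":0,"rz":0},{"dx":0,"dy":0,"dz":0.036,"rx":0,"ry":0,"rz":0}]' 0
python3 - <<'E'
from h import *
a=grab_frame('top');b=grab_frame('scene')
A=cv2.resize(a[120:250,290:400],None,fx=4,fy=4,interpolation=cv2.INTER_CUBIC)[:500,:400]
B=cv2.resize(b[150:280,90:190],None,fx=4,fy=4,interpolation=cv2.INTER_CUBIC)[:500,:400]
cv2.imwrite('pics/bin1.png',np.hstack([A,B])[:,:,::-1])
E
```

```text
clock: 15.68
eef_pos: [0.6366, -0.2883, 0.0666]
ee_rot: [[0.991, 0.131, -0.001], [0.131, -0.991, 0.001], [-0.001, -0.001, -1.0]]
force: [0.2, 0.0, -0.9]
finger_gap: 0.0214
finger_force: 59.6
clock: 16.1
eef_pos: [0.6368, -0.2892, 0.0589]
ee_rot: [[0.991, 0.13, 0.001], [0.13, -0.991, -0.0], [0.001, 0.0, -1.0]]
force: [0.4, -0.1, -1.8]
finger_gap: 0.0217
finger_force: 59.6
```

View pics/bin1.png

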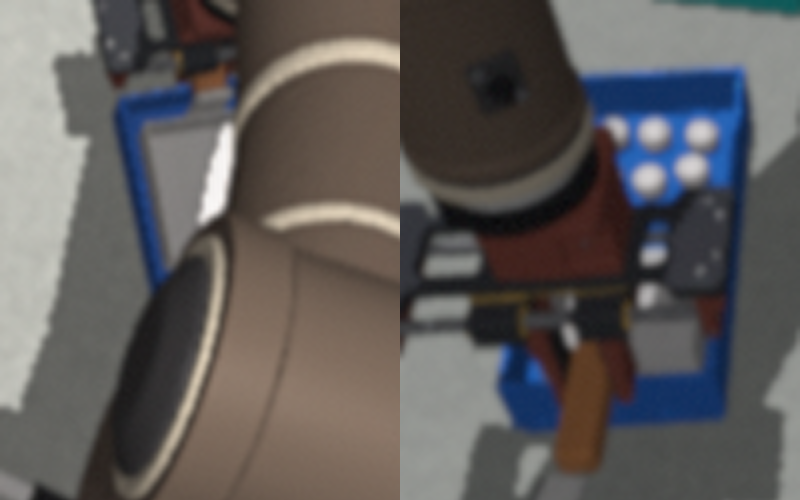

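The scoop lies in the tray behind the slugs (top crop: bowl at left (190,190); scene crop: handle (585,400), slugs ahead at (615–700,130–180)), with clearance to both walls. Now push slowly towards the robot.

```bash
python3 -m creep '[{"dx":0,"dy":-0.003,"dz":0.006,"rx":0,"ry":0,"rz":0},{"dx":-0.04,"dy":-0.003,"dz":0.006,"rx":0,"ry":0,"rz":0},{"dx":-0.08,"dy":-0.003,"dz":0.006,"rx":0,"ry":0,"rz":0},{"dx":-0.12,"dy":-0.003,"dz":0.006,"rx":0,"ry":0,"rz":0},{"dx":-0.16,"dy":-0.003,"dz":0.006,"rx":0,"ry":0,"rz":0},{"dx":-0.2,"dy":-0.003,"dz":0.006,"rx":0,"ry":0,"rz":0},{"dx":-0.24,"dy":-0.003,"dz":0.006,"rx":0,"ry":0,"rz":0},{"dx":-0.28,"dy":-0.003,"dz":0.006,"rx":0,"ry":0,"rz":0}]' 0
python3 -m creep '[{"dx":-0.03,"dy":0,"dz":0,"rx":0,"ry":0,"rz":0},{"dx":-0.06,"dy":0,"dz":0,"rx":0,"ry":0,"rz":0},{"dx":-0.09,"dy":0,"dz":0,"rx":0,"ry":0,"rz":0},{"dx":-0.12,"dy":0,"dz":0,"rx":0,"ry":0,"rz":0},{"dx":-0.15,"dy":0,"dz":0,"rx":0,"ry":0,"rz":0},{"dx":-0.17,"dy":0,"dz":0,"rx":0,"ry":0,"rz":0},{"dx":-0.18,"dy":0,"dz":0,"rx":0,"ry":0,"rz":0}]' 0
```

```text
clock: 16.87
eef_pos: [0.567, -0.2977, 0.0579]
ee_rot: [[0.991, 0.13, 0.002], [0.13, -0.991, -0.001], [0.002, 0.001, -1.0]]
force: [4.0, 0.1, 4.6]
finger_gap: 0.0216
finger_force: 59.6
clock: 17.45
eef_pos: [0.5223, -0.3038, 0.058]
ee_rot: [[0.992, 0.13, 0.002], [0.13, -0.992, -0.001], [0.002, 0.001, -1.0]]
force: [3.8, 0.1, 5.3]
finger_gap: 0.0216
finger_force: 59.6
```

```bash
python3 -m creep '[{"dx":-0.01,"dy":0,"dz":0,"rx":0,"ry":0,"rz":0},{"dx":-0.02,"dy":0,"dz":0,"rx":0,"ry":0,"rz":0},{"dx":-0.028,"dy":0,"dz":0,"rx":0,"ry":0,"rz":0},{"dx":-0.032,"dy":0,"dz":0,"rx":0,"ry":0,"rz":0},{"dx":-0.032,"dy":0,"dz":0,"rx":0,"ry":0,"rz":0}]' 0
python3 - <<'E'
from h import *
a=grab_frame('top');b=grab_frame('scene')
A=cv2.resize(a[130:250,300:400],None,fx=4,fy=4,interpolation=cv2.INTER_CUBIC)
B=cv2.resize(b[150:270,90:190],None,fx=4,fy=4,interpolation=cv2.INTER_CUBIC)
cv2.imwrite('pics/bin2.png',np.hstack([A,B])[:,:,::-1])
for c in('top','scene'): print(c,[(np.round(d['bbox']).tolist(),round(d['p'],2)) for d in models.find_in(c,'slug1')])
E
```

```text
clock: 17.87
eef_pos: [0.5149, -0.3046, 0.0579]
ee_rot: [[0.991, 0.13, 0.002], [0.13, -0.991, -0.001], [0.002, 0.001, -1.0]]
force: [5.0, 0.5, 6.5]
finger_gap: 0.0218
finger_force: 59.6
top [([345.0, 218.0, 354.0, 223.0], 0.45)]
scene []
```

View pics/bin2.png

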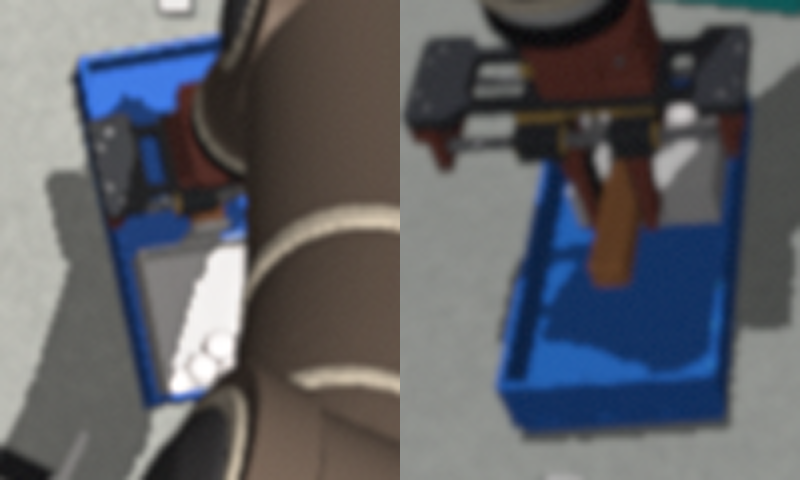

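Slugs lie in the bowl against the tray's near wall (top crop (195–225,340–380)). Tilt the nose up and lift.

```bash
python3 -m creep '[{"dx":0.008,"dy":0,"dz":-0.002,"rx":0,"ry":-0.015,"rz":0},{"dx":0.02,"dy":0,"dz":-0.006,"rx":0,"ry":-0.035,"rz":0},{"dx":0.032,"dy":0,"dz":-0.01,"rx":0,"ry":-0.055,"rz":0},{"dx":0.044,"dy":0,"dz":-0.02,"rx":0,"ry":-0.075,"rz":0},{"dx":0.052,"dy":0,"dz":-0.035,"rx":0,"ry":-0.095,"rz":0},{"dx":0.058,"dy":0,"dz":-0.055,"rx":0,"ry":-0.111,"rz":0},{"dx":0.06,"dy":0,"dz":-0.08,"rx":0,"ry":-0.111,"rz":0},{"dx":0.06,"dy":0,"dz":-0.1,"rx":0,"ry":-0.111,"rz":0}]' 0
python3 - <<'E'
from plan import *
s=status.sense();print(s['eef_pos'],np.round(s['ee_rot'],3).tolist(),s['joint_pos'],s['finger_gap'])
E
```

```text
clock: 18.73
eef_pos: [0.5286, -0.3019, 0.0811]
ee_rot: [[0.931, 0.131, -0.34], [0.124, -0.991, -0.044], [-0.343, -0.001, -0.939]]
force: [0.5, 2.2, -1.7]
finger_gap: 0.0219
finger_force: 60.0
[ 0.52864059 -0.3018696   0.08106023] [[0.931, 0.131, -0.34], [0.124, -0.991, -0.044], [-0.343, -0.001, -0.939]] [ 24.14323869  40.77131494  -6.77397199  85.91089867  13.5948548
  72.35096538 -70.44133151] 0.021903182871684263
```

Run:
```python
from plan import *
plan([((.5286,-.3019,.26),down(7.56,-20)),((.57,-.1,.26),down(6.5,-20)),((.60,.1,.26),down(5.5,-20)),((.6267,.2968,.26),down(5,-20))])
```

```text
{"dx":-0.245,"dy":-0.001,"dz":-0.672,"rx":-0.000,"ry":0.000,"rz":0.000} rows>=4.3
{"dx":0.254,"dy":-0.779,"dz":-0.092,"rx":0.002,"ry":-0.000,"rz":0.006} rows>=4.9
{"dx":0.197,"dy":-0.781,"dz":-0.072,"rx":0.002,"ry":0.000,"rz":0.005} rows>=4.8
{"dx":0.171,"dy":-0.773,"dz":-0.062,"rx":0.001,"ry":0.000,"rz":0.003} rows>=4.8
```

```bash
python3 -m creep '[{"dx":-0.02,"dy":0,"dz":-0.05,"rx":0,"ry":0,"rz":0},{"dx":-0.055,"dy":0,"dz":-0.15,"rx":0,"ry":0,"rz":0},{"dx":-0.1,"dy":0,"dz":-0.27,"rx":0,"ry":0,"rz":0},{"dx":-0.145,"dy":0,"dz":-0.39,"rx":0,"ry":0,"rz":0},{"dx":-0.185,"dy":0,"dz":-0.51,"rx":0,"ry":0,"rz":0},{"dx":-0.22,"dy":0,"dz":-0.6,"rx":0,"ry":0,"rz":0},{"dx":-0.24,"dy":0,"dz":-0.655,"rx":0,"ry":0,"rz":0},{"dx":-0.245,"dy":0,"dz":-0.672,"rx":0,"ry":0,"rz":0}]' 0
python3 -m creep '[{"dx":0.012,"dy":-0.04,"dz":-0.004,"rx":0,"ry":0,"rz":0},{"dx":0.04,"dy":-0.12,"dz":-0.014,"rx":0,"ry":0,"rz":0},{"dx":0.075,"dy":-0.23,"dz":-0.027,"rx":0,"ry":0,"rz":0},{"dx":0.11,"dy":-0.34,"dz":-0.04,"rx":0,"ry":0,"rz":0},{"dx":0.145,"dy":-0.45,"dz":-0.053,"rx":0,"ry":0,"rz":0},{"dx":0.18,"dy":-0.56,"dz":-0.066,"rx":0,"ry":0,"rz":0},{"dx":0.218,"dy":-0.67,"dz":-0.079,"rx":0,"ry":0,"rz":0},{"dx":0.254,"dy":-0.779,"dz":-0.092,"rx":0,"ry":0,"rz":0.005}]' 0
python3 -m creep '[{"dx":0.028,"dy":-0.11,"dz":-0.01,"rx":0,"ry":0,"rz":0},{"dx":0.055,"dy":-0.22,"dz":-0.02,"rx":0,"ry":0,"rz":0},{"dx":0.083,"dy":-0.33,"dz":-0.03,"rx":0,"ry":0,"rz":0},{"dx":0.11,"dy":-0.44,"dz":-0.04,"rx":0,"ry":0,"rz":0},{"dx":0.138,"dy":-0.55,"dz":-0.05,"rx":0,"ry":0,"rz":0},{"dx":0.166,"dy":-0.66,"dz":-0.06,"rx":0,"ry":0,"rz":0},{"dx":0.197,"dy":-0.78,"dz":-0.072,"rx":0,"ry":0,"rz":0.005}]' 0
python3 -m creep '[{"dx":0.028,"dy":-0.12,"dz":-0.01,"rx":0,"ry":0,"rz":0},{"dx":0.055,"dy":-0.24,"dz":-0.02,"rx":0,"ry":0,"rz":0},{"dx":0.083,"dy":-0.36,"dz":-0.03,"rx":0,"ry":0,"rz":0},{"dx":0.11,"dy":-0.48,"dz":-0.04,"rx":0,"ry":0,"rz":0},{"dx":0.138,"dy":-0.6,"dz":-0.05,"rx":0,"ry":0,"rz":0},{"dx":0.156,"dy":-0.7,"dz":-0.056,"rx":0,"ry":0,"rz":0},{"dx":0.168,"dy":-0.755,"dz":-0.06,"rx":0,"ry":0,"rz":0.003},{"dx":0.171,"dy":-0.773,"dz":-0.062,"rx":0,"ry":0,"rz":0.003}]' 0
python3 - <<'E'
from h import *
s=status.sense();print(s['eef_pos'],np.round(s['ee_rot'],3).tolist(),s['joint_pos'],s['finger_gap'])
for c in('top','scene'):
    im=grab_frame(c);cv2.imwrite(f'pics/{c}_load.png',im[:,:,::-1])
    print(c,[(np.round(d['bbox']).tolist(),round(d['p'],2)) for d in models.find_in(c,'slug1')])
E
```

```text
clock: 19.4
eef_pos: [0.5288, -0.3037, 0.2653]
ee_rot: [[0.934, 0.129, -0.333], [0.12, -0.992, -0.046], [-0.336, 0.003, -0.942]]
force: [-0.7, -0.0, -2.7]
finger_gap: 0.0216
finger_force: 60.0
clock: 20.07
eef_pos: [0.5697, -0.0985, 0.2592]
ee_rot: [[0.933, 0.116, -0.341], [0.107, -0.993, -0.044], [-0.344, 0.005, -0.939]]
force: [0.4, 0.3, -2.2]
finger_gap: 0.0214
finger_force: 60.0
clock: 20.65
eef_pos: [0.5992, 0.1001, 0.2582]
ee_rot: [[0.935, 0.1, -0.341], [0.09, -0.995, -0.045], [-0.344, 0.011, -0.939]]
force: [0.5, 0.1, -2.2]
finger_gap: 0.0216
finger_force: 60.0
clock: 21.32
eef_pos: [0.6238, 0.2997, 0.2552]
ee_rot: [[0.935, 0.096, -0.342], [0.086, -0.995, -0.046], [-0.345, 0.013, -0.939]]
force: [-0.2, 0.4, -2.3]
finger_gap: 0.0216
finger_force: 60.0
[0.62376957 0.29974415 0.25515643] [[0.935, 0.096, -0.342], [0.086, -0.995, -0.046], [-0.345, 0.013, -0.939]] [ -19.42049811   43.88167673  -14.97369234   56.54502293    2.13220518
   99.13235023 -116.6495322 ] 0.021648861153600513
top [([98.0, 163.0, 106.0, 169.0], 0.58), ([103.0, 158.0, 109.0, 164.0], 0.39)]
scene []
```

Run:
```python
from edge import *
from plan import *
for c in('top','scene'):
    im=cv2.imread(f'pics/{c}_load.png')[:,:,::-1].copy();k=calibration(c)
    hsv=cv2.cvtColor(im,cv2.COLOR_RGB2HSV);m=((hsv[...,1]<110)&(hsv[...,2]>110)).astype(np.uint8)
    P=proj(k,np.array([[.502,-.306,.023]])+(np.array([[x,y,0] for x,y in((-.121,-.056),(-.121,.056),(.121,.056),(.121,-.056))])@R2(.132).T))
    w=np.zeros_like(m);cv2.fillConvexPoly(w,np.round(P).astype(np.int32),1)
    n,_,st,ce=cv2.connectedComponentsWithStats(m*w);print(c,'in bin',[(st[i,4],np.round(ce[i])) for i in range(1,n) if st[i,4]>8])
import math
C=np.array([.4915,.285]);u=np.array([math.cos(math.radians(5)),math.sin(math.radians(5))])
W=[]
for th,nz in((-10,.17),(0,.14),(12,.125),(25,.11),(33,.1),(42,.095)):
    t=math.radians(th);f=.1307*math.cos(t)-.043*math.sin(t);d=.1307*math.sin(t)+.043*math.cos(t)
    p=C+(f+.005)*u;W.append(((p[0],p[1],nz+d),down(5,th)))
plan(W[:2]);print('then from level');
for i in range(2,6): plan([W[i]],start=W[1])
```

```text
top in bin []
scene in bin []
{"dx":0.116,"dy":-0.013,"dz":0.244,"rx":0.005,"ry":0.056,"rz":-0.000} rows>=1.6
{"dx":-0.017,"dy":-0.000,"dz":0.030,"rx":0.000,"ry":0.056,"rz":-0.000} rows>=1.4
then from level
{"dx":-0.047,"dy":0.000,"dz":-0.045,"rx":0.000,"ry":0.067,"rz":0.000} rows>=1.7
{"dx":-0.122,"dy":0.000,"dz":-0.085,"rx":0.000,"ry":0.139,"rz":0.000} rows>=3.5
{"dx":-0.178,"dy":0.000,"dz":-0.097,"rx":-0.000,"ry":0.183,"rz":0.000} rows>=4.6
{"dx":-0.249,"dy":0.000,"dz":-0.126,"rx":0.000,"ry":0.233,"rz":0.000} rows>=5.9
```

Both cameras show the tray empty, so all six slugs are in the scoop. Go level above the pan, then tip gently.

```bash
python3 -m creep '[{"dx":0.04,"dy":-0.005,"dz":0.08,"rx":0.002,"ry":0.02,"rz":0},{"dx":0.08,"dy":-0.01,"dz":0.16,"rx":0.005,"ry":0.04,"rz":0},{"dx":0.116,"dy":-0.013,"dz":0.244,"rx":0.005,"ry":0.056,"rz":0},{"dx":0.116,"dy":-0.013,"dz":0.244,"rx":0.005,"ry":0.056,"rz":0}]' 0
python3 -m creep '[{"dx":-0.009,"dy":0,"dz":0.015,"rx":0,"ry":0.028,"rz":0},{"dx":-0.017,"dy":0,"dz":0.03,"rx":0,"ry":0.056,"rz":0},{"dx":-0.017,"dy":0,"dz":0.03,"rx":0,"ry":0.056,"rz":0},{"dx":-0.017,"dy":0,"dz":0.03,"rx":0,"ry":0.056,"rz":0}]' 0
python3 - <<'E'
from plan import *
import math
s=status.sense();print(s['eef_pos'],np.round(s['ee_rot'],3).tolist(),s['joint_pos'])
C=np.array([.4915,.285]);u=np.array([math.cos(math.radians(5)),math.sin(math.radians(5))])
for th,nz in((8,.125),(14,.107),(18,.105),(22,.103),(26,.1),(32,.097),(40,.095)):
    t=math.radians(th);f=.1307*math.cos(t)-.043*math.sin(t);d=.1307*math.sin(t)+.043*math.cos(t)
    p=C+(f+.005)*u;plan([((p[0],p[1],nz+d),down(5,th))])
E
```

```text
clock: 21.85
eef_pos: [0.6295, 0.2958, 0.1869]
ee_rot: [[0.981, 0.088, -0.174], [0.086, -0.996, -0.017], [-0.175, 0.002, -0.985]]
force: [-1.1, 0.2, -2.4]
finger_gap: 0.0218
finger_force: 60.0
clock: 22.18
eef_pos: [0.6262, 0.2975, 0.1854]
ee_rot: [[0.996, 0.088, 0.002], [0.088, -0.996, 0.001], [0.002, -0.0, -1.0]]
force: [0.4, -0.1, -0.4]
finger_gap: 0.0218
finger_force: 60.0
[0.62620455 0.29754019 0.18544661] [[0.996, 0.088, 0.002], [0.088, -0.996, 0.001], [0.002, -0.0, -1.0]] [ -20.03071063   32.73569509  -14.55725171   82.58593844    8.60480259
   65.66328065 -120.87039408]
{"dx":-0.027,"dy":0.003,"dz":-0.001,"rx":-0.000,"ry":0.044,"rz":0.000} rows>=1.1
{"dx":-0.056,"dy":0.003,"dz":0.020,"rx":-0.000,"ry":0.077,"rz":0.000} rows>=1.9
{"dx":-0.077,"dy":0.003,"dz":-0.003,"rx":-0.000,"ry":0.099,"rz":0.000} rows>=2.5
{"dx":-0.101,"dy":0.003,"dz":-0.026,"rx":-0.000,"ry":0.122,"rz":0.000} rows>=3.1
{"dx":-0.127,"dy":0.003,"dz":-0.042,"rx":-0.000,"ry":0.144,"rz":0.000} rows>=3.6
{"dx":-0.169,"dy":0.003,"dz":-0.069,"rx":-0.000,"ry":0.177,"rz":0.000} rows>=4.5
{"dx":-0.231,"dy":0.003,"dz":-0.106,"rx":-0.000,"ry":0.222,"rz":0.000} rows>=5.6
```

```bash
python3 -m creep '[{"dx":-0.027,"dy":0.003,"dz":-0.001,"rx":0,"ry":0.044,"rz":0},{"dx":-0.056,"dy":0.003,"dz":0.015,"rx":0,"ry":0.077,"rz":0},{"dx":-0.066,"dy":0.003,"dz":0.008,"rx":0,"ry":0.088,"rz":0},{"dx":-0.077,"dy":0.003,"dz":-0.003,"rx":0,"ry":0.099,"rz":0},{"dx":-0.077,"dy":0.003,"dz":-0.003,"rx":0,"ry":0.099,"rz":0},{"dx":-0.089,"dy":0.003,"dz":-0.014,"rx":0,"ry":0.11,"rz":0},{"dx":-0.089,"dy":0.003,"dz":-0.014,"rx":0,"ry":0.11,"rz":0},{"dx":-0.101,"dy":0.003,"dz":-0.026,"rx":0,"ry":0.122,"rz":0}]' 0
python3 -m creep '[{"dx":0,"dy":0,"dz":0,"rx":0,"ry":0,"rz":0},{"dx":0,"dy":0,"dz":0,"rx":0,"ry":0,"rz":0},{"dx":0,"dy":0,"dz":0,"rx":0,"ry":0,"rz":0},{"dx":0,"dy":0,"dz":0,"rx":0,"ry":0,"rz":0},{"dx":0,"dy":0,"dz":0,"rx":0,"ry":0,"rz":0},{"dx":0,"dy":0,"dz":0,"rx":0,"ry":0,"rz":0}]' 0
python3 - <<'E'
from plan import *
from h import *
import math
s=status.sense();print(s['eef_pos'],s['force'])
C=np.array([.4915,.285]);u=np.array([math.cos(math.radians(5)),math.sin(math.radians(5))])
for th,nz in((26,.1),(32,.097),(40,.095)):
    t=math.radians(th);f=.1307*math.cos(t)-.043*math.sin(t);d=.1307*math.sin(t)+.043*math.cos(t)
    p=C+(f+.005)*u;plan([((p[0],p[1],nz+d),down(5,th))])
for c in('top','scene'):
    im=grab_frame(c);cv2.imwrite(f'pics/{c}_p1.png',im[:,:,::-1])
    print(c,[(np.round(d['bbox']).tolist(),round(d['p'],2)) for d in models.find_in(c,'slug1')])
E
```

```text
clock: 22.85
eef_pos: [0.6046, 0.2949, 0.1909]
ee_rot: [[0.923, 0.085, 0.375], [0.078, -0.996, 0.033], [0.376, -0.001, -0.926]]
force: [0.6, 0.2, -2.1]
finger_gap: 0.0218
finger_force: 60.0
clock: 23.35
eef_pos: [0.602, 0.2954, 0.19]
ee_rot: [[0.923, 0.088, 0.375], [0.081, -0.996, 0.034], [0.377, -0.001, -0.926]]
force: [0.2, -0.2, -1.0]
finger_gap: 0.0216
finger_force: 60.0
[0.60197565 0.2954009  0.1899849 ] [ 0.22854283 -0.19784748 -1.00396395]
{"dx":-0.018,"dy":0.003,"dz":-0.033,"rx":-0.000,"ry":0.021,"rz":0.000} rows>=0.5
{"dx":-0.047,"dy":0.003,"dz":-0.074,"rx":-0.000,"ry":0.055,"rz":0.000} rows>=1.4
{"dx":-0.091,"dy":0.003,"dz":-0.132,"rx":-0.000,"ry":0.099,"rz":-0.000} rows>=2.5
top [([146.0, 186.0, 152.0, 194.0], 0.52)]
scene [([99.0, 267.0, 137.0, 339.0], 0.17)]
```

Some have slid out; tip further to 40° in small steps.

```bash
python3 -m creep '[{"dx":-0.009,"dy":0.002,"dz":-0.016,"rx":0,"ry":0.011,"rz":0},{"dx":-0.018,"dy":0.003,"dz":-0.033,"rx":0,"ry":0.021,"rz":0},{"dx":-0.018,"dy":0.003,"dz":-0.033,"rx":0,"ry":0.021,"rz":0},{"dx":-0.032,"dy":0.003,"dz":-0.053,"rx":0,"ry":0.038,"rz":0},{"dx":-0.047,"dy":0.003,"dz":-0.074,"rx":0,"ry":0.055,"rz":0},{"dx":-0.047,"dy":0.003,"dz":-0.074,"rx":0,"ry":0.055,"rz":0},{"dx":-0.07,"dy":0.003,"dz":-0.103,"rx":0,"ry":0.077,"rz":0},{"dx":-0.091,"dy":0.003,"dz":-0.132,"rx":0,"ry":0.099,"rz":0}]' 0
python3 -m creep '[{"dx":0,"dy":0,"dz":0,"rx":0,"ry":0,"rz":0},{"dx":0,"dy":0,"dz":0,"rx":0,"ry":0,"rz":0},{"dx":0,"dy":0,"dz":0,"rx":0,"ry":0,"rz":0},{"dx":0,"dy":0,"dz":0,"rx":0,"ry":0,"rz":0},{"dx":0,"dy":0,"dz":0,"rx":0,"ry":0,"rz":0}]' 0
python3 - <<'E'
from plan import *
from h import *
s=status.sense();print(s['eef_pos'],np.round(s['ee_rot'],3).tolist(),s['force'],s['joint_pos'])
for c in('top','scene'):
    im=grab_frame(c);cv2.imwrite(f'pics/{c}_p2.png',im[:,:,::-1])
    print(c,[(np.round(d['bbox']).tolist(),round(d['p'],2)) for d in models.find_in(c,'slug1')])
# go up, then level and away
plan([((.62,.297,.26),down(5,20)),((.66,.2,.26),down(8,0)),((.72,.11,.18),down(11,0)),((.754,.0682,.1),down(11.8,0)),((.754,.0682,.046),down(11.8,0))])
E
```

```text
clock: 24.22
eef_pos: [0.5814, 0.2898, 0.198]
ee_rot: [[0.823, 0.085, 0.561], [0.076, -0.996, 0.039], [0.563, 0.01, -0.827]]
force: [0.3, 0.8, -1.9]
finger_gap: 0.0217
finger_force: 60.0
clock: 24.63
eef_pos: [0.5805, 0.2908, 0.1972]
ee_rot: [[0.824, 0.087, 0.56], [0.078, -0.996, 0.04], [0.562, 0.011, -0.827]]
force: [-0.4, -0.8, -1.4]
finger_gap: 0.0218
finger_force: 60.0
[0.58047882 0.29083441 0.19715755] [[0.824, 0.087, 0.56], [0.078, -0.996, 0.04], [0.562, 0.011, -0.827]] [-0.36992741 -0.82892574 -1.40488517] [ -54.429314     14.50207411   14.61878223  118.90574311   41.89855751
   24.65733122 -161.09864848]
top [([142.0, 185.0, 147.0, 197.0], 0.55), ([121.0, 195.0, 129.0, 202.0], 0.54), ([142.0, 203.0, 152.0, 211.0], 0.43), ([132.0, 201.0, 135.0, 209.0], 0.42)]
scene []
{"dx":0.275,"dy":-0.009,"dz":-0.118,"rx":0.003,"ry":-0.079,"rz":0.001} rows>=2.0
{"dx":0.118,"dy":0.400,"dz":0.043,"rx":0.003,"ry":-0.111,"rz":-0.016} rows>=2.8
{"dx":0.188,"dy":0.390,"dz":0.320,"rx":0.000,"ry":0.000,"rz":-0.017} rows>=3.2
{"dx":0.102,"dy":0.190,"dz":0.320,"rx":0.000,"ry":0.000,"rz":-0.004} rows>=2.3
{"dx":0.000,"dy":0.000,"dz":0.216,"rx":0.000,"ry":0.000,"rz":0.000} rows>=1.3
```

```bash
python3 -c "
import cv2,numpy as np
a=cv2.imread('pics/top_p2.png')[130:250,80:180];b=cv2.imread('pics/scene_p2.png')[170:290,335:435]
cv2.imwrite('pics/v.png',np.hstack([cv2.resize(x,(400,480),interpolation=cv2.INTER_CUBIC) for x in(a,b)]))"
```

```text
(no output)
```

View pics/v.png

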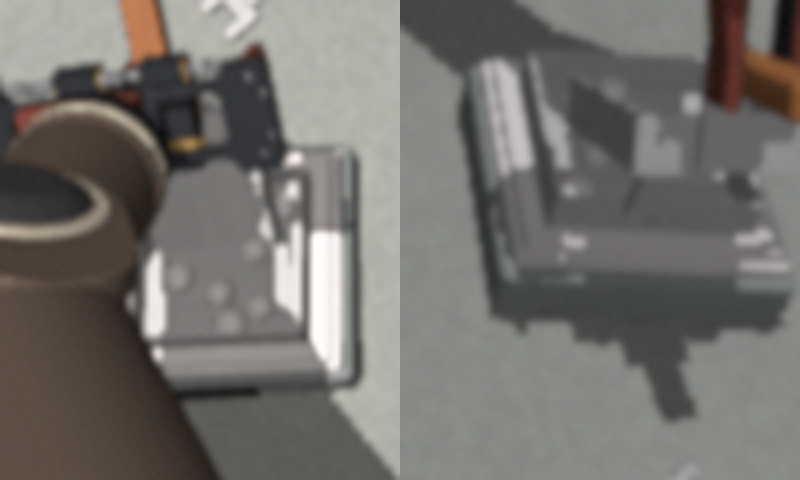

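At least five slugs are visible in the pan (top crop (180,275), (218,292), (260,305), (228,322), (253,248)) and the pan is seated. Retreat, level the scoop away from the scale, and check the bowl.

```bash
python3 -m creep '[{"dx":0.06,"dy":0,"dz":-0.03,"rx":0,"ry":-0.01,"rz":0},{"dx":0.13,"dy":0,"dz":-0.06,"rx":0,"ry":-0.03,"rz":0},{"dx":0.2,"dy":-0.005,"dz":-0.09,"rx":0,"ry":-0.05,"rz":0},{"dx":0.25,"dy":-0.009,"dz":-0.11,"rx":0.003,"ry":-0.07,"rz":0},{"dx":0.275,"dy":-0.009,"dz":-0.118,"rx":0.003,"ry":-0.079,"rz":0},{"dx":0.275,"dy":-0.009,"dz":-0.118,"rx":0.003,"ry":-0.079,"rz":0},{"dx":0.275,"dy":-0.009,"dz":-0.118,"rx":0.003,"ry":-0.079,"rz":0}]' 0
python3 -m creep '[{"dx":0.118,"dy":0.4,"dz":0.043,"rx":0.003,"ry":-0.111,"rz":-0.016},{"dx":0.118,"dy":0.4,"dz":0.043,"rx":0.003,"ry":-0.111,"rz":-0.016},{"dx":0.118,"dy":0.4,"dz":0.043,"rx":0.003,"ry":-0.111,"rz":-0.016},{"dx":0.118,"dy":0.4,"dz":0.043,"rx":0.003,"ry":-0.111,"rz":-0.016},{"dx":0.118,"dy":0.4,"dz":0.043,"rx":0.003,"ry":-0.111,"rz":-0.016},{"dx":0.118,"dy":0.4,"dz":0.043,"rx":0.003,"ry":-0.111,"rz":-0.016},{"dx":0.118,"dy":0.4,"dz":0.043,"rx":0.003,"ry":-0.111,"rz":-0.016}]' 0
python3 -m creep '[{"dx":0,"dy":0,"dz":0,"rx":0,"ry":0,"rz":0},{"dx":0,"dy":0,"dz":0,"rx":0,"ry":0,"rz":0},{"dx":0,"dy":0,"dz":0,"rx":0,"ry":0,"rz":0}]' 0
python3 - <<'E'
from h import *
from plan import *
s=status.sense();print(s['eef_pos'],np.round(s['ee_rot'],3).tolist(),s['joint_pos'])
plan([((.72,.11,.18),down(11,0)),((.75,.0682,.1),down(11.8,0)),((.75,.0682,.0435),down(11.8,0))])
for c in('top','scene'):
    im=grab_frame(c);cv2.imwrite(f'pics/{c}_p3.png',im[:,:,::-1]);k=calibration(c)
    print(c,[(np.round(d['bbox']).tolist(),round(d['p'],2)) for d in models.find_in(c,'slug1')])
    print('pan',[(d['p'],fit(k,'pan',d['region'],[.4915,.285,0],.05)) for d in [pick(c,'pan',((138,190),(390,205))[c=='scene'])]])
    g=cv2.cvtColor(im,cv2.COLOR_RGB2GRAY);a=s['eef_pos']-[0,0,.041];R=s['ee_rot']
    P=np.array([[[a+R@np.array([-.0807-x,y,0])] for y in np.linspace(-.04,.04,11)] for x in np.linspace(-.045,.048,12)]).reshape(-1,3)
    q=proj(k,P).astype(np.float32);print(cv2.remap(g,q[None],None,cv2.INTER_LINEAR).reshape(12,11))
E
```

```text
clock: 25.42
eef_pos: [0.6201, 0.297, 0.2595]
ee_rot: [[0.936, 0.091, 0.341], [0.086, -0.996, 0.028], [0.342, 0.003, -0.94]]
force: [-0.7, -0.1, -2.0]
finger_gap: 0.0219
finger_force: 60.0
clock: 26.0
eef_pos: [0.6585, 0.2033, 0.2597]
ee_rot: [[0.989, 0.146, -0.0], [0.146, -0.989, -0.002], [-0.0, 0.002, -1.0]]
force: [-1.3, -0.0, -0.5]
finger_gap: 0.0217
finger_force: 60.0
clock: 26.25
eef_pos: [0.6594, 0.2024, 0.2609]
ee_rot: [[0.989, 0.145, 0.001], [0.145, -0.989, -0.002], [0.001, 0.002, -1.0]]
force: [-0.6, -0.6, -1.1]
finger_gap: 0.0216
finger_force: 60.0
[0.65942638 0.20236155 0.26090087] [[0.989, 0.145, 0.001], [0.145, -0.989, -0.002], [0.001, 0.002, -1.0]] [ -23.21636786   28.53468175    3.22021257   78.64063616   -1.48798287
   72.84643784 -101.63416527]
{"dx":0.186,"dy":0.400,"dz":0.325,"rx":0.001,"ry":-0.000,"rz":-0.015} rows>=3.3
{"dx":0.086,"dy":0.187,"dz":0.320,"rx":0.000,"ry":0.000,"rz":-0.004} rows>=2.3
{"dx":0.000,"dy":0.000,"dz":0.226,"rx":0.000,"ry":0.000,"rz":0.000} rows>=1.4
top []
pan [(0.63, (array([ 0.48002873,  0.33138367, -0.70307812]), np.float64(3.558307072
[... 545 characters left out ...]
3 100  98  94  89  83  79  68]]
scene []
pan [(0.62, (array([ 0.48927113,  0.28660618, -0.04144497]), np.float64(2.1656318082788673)))]
[[ 65  66  54  43  33  92  86  97  97  97  93]
 [ 65  65  46  36  31  85  95  96  97  96  75]
 [ 66  55  42  29  45  89  97  97  97  89  71]
 [ 61  41  35  32  81  99  98  99  99  80  71]
 [ 44  41  28  67  96  99  98  99  99  80  72]
 [ 40  32  35  87  98  99  96  77  93  80  71]
 [ 29  29  67  97  98  98  70  40  87  81  72]
 [ 54  56 102  82  86  85  44  35  88  81  72]
 [ 58  66  91  72  59  46  39  38  89  82  72]
 [ 39  78 145  85  66  42  42  30  90  82  72]
 [ 21 117 119  50  38  34  32  31  86  81  71]
 [ 22  75  35  34  34  31  24  32 103  86  71]]
```

```bash
python3 -m creep '[{"dx":0.186,"dy":0.4,"dz":0.325,"rx":0.001,"ry":0,"rz":-0.015},{"dx":0.186,"dy":0.4,"dz":0.325,"rx":0.001,"ry":0,"rz":-0.015},{"dx":0.186,"dy":0.4,"dz":0.325,"rx":0.001,"ry":0,"rz":-0.015},{"dx":0.186,"dy":0.4,"dz":0.325,"rx":0.001,"ry":0,"rz":-0.015},{"dx":0.186,"dy":0.4,"dz":0.325,"rx":0.001,"ry":0,"rz":-0.015},{"dx":0.186,"dy":0.4,"dz":0.325,"rx":0.001,"ry":0,"rz":-0.015}]' 0
python3 -m creep '[{"dx":0.086,"dy":0.187,"dz":0.32,"rx":0,"ry":0,"rz":-0.004},{"dx":0.086,"dy":0.187,"dz":0.32,"rx":0,"ry":0,"rz":-0.004},{"dx":0.086,"dy":0.187,"dz":0.32,"rx":0,"ry":0,"rz":-0.004},{"dx":0.086,"dy":0.187,"dz":0.32,"rx":0,"ry":0,"rz":-0.004},{"dx":0.086,"dy":0.187,"dz":0.32,"rx":0,"ry":0,"rz":-0.004},{"dx":0.086,"dy":0.187,"dz":0.32,"rx":0,"ry":0,"rz":-0.004}]' 0
python3 - <<'E'
from h import *
from plan import *
s=status.sense();print(s['eef_pos'],np.round(s['ee_rot'],3).tolist())
plan([((.75,.0682,.0435),down(11.8,0))])
for c in('top','scene'):
    im=grab_frame(c);cv2.imwrite(f'pics/{c}_p4.png',im[:,:,::-1]);k=calibration(c)
    print(c,[(np.round(d['bbox']).tolist(),round(d['p'],2)) for d in models.find_in(c,'slug1')])
    print('pan',[(d['p'],fit(k,'pan',d['region'],[.4915,.285,0],.05)) for d in [pick(c,'pan',((138,190),(390,205))[c=='scene'])]])
E
```

```text
clock: 27.05
eef_pos: [0.7203, 0.1084, 0.1784]
ee_rot: [[0.982, 0.188, -0.002], [0.188, -0.982, 0.001], [-0.002, -0.001, -1.0]]
force: [-0.0, 1.0, -1.0]
finger_gap: 0.0216
finger_force: 60.0
clock: 27.55
eef_pos: [0.7511, 0.0701, 0.1018]
ee_rot: [[0.979, 0.204, 0.003], [0.204, -0.979, 0.003], [0.003, -0.003, -1.0]]
force: [1.1, 0.6, -1.5]
finger_gap: 0.022
finger_force: 60.0
[0.75114401 0.07005768 0.10183738] [[0.979, 0.204, 0.003], [0.204, -0.979, 0.003], [0.003, -0.003, -1.0]]
{"dx":-0.007,"dy":0.007,"dz":0.233,"rx":-0.001,"ry":-0.001,"rz":-0.000} rows>=1.4
top [([135.0, 211.0, 139.0, 215.0], 0.62), ([144.0, 203.0, 152.0, 209.0], 0.51), ([146.0, 174.0, 154.0, 185.0], 0.38)]
pan [(0.97, (array([0.49245633, 0.28707056, 0.02416463]), np.float64(0.2675457202111614)))]
scene [([387.0, 197.0, 398.0, 206.0], 0.58), ([384.0, 190.0, 389.0, 194.0], 0.5), ([401.0, 199.0, 409.0, 209.0], 0.43)]
pan [(0.69, (array([ 0.48957344,  0.28504412, -0.01776661]), np.float64(0.24228945279987613)))]
```

```bash
python3 -m creep '[{"dx":-0.004,"dy":0.004,"dz":0.09,"rx":0,"ry":0,"rz":0},{"dx":-0.004,"dy":0.004,"dz":0.16,"rx":0,"ry":0,"rz":0},{"dx":-0.004,"dy":0.004,"dz":0.2,"rx":0,"ry":0,"rz":0},{"dx":-0.004,"dy":0.004,"dz":0.22,"rx":0,"ry":0,"rz":0},{"dx":-0.004,"dy":0.004,"dz":0.228,"rx":0,"ry":0,"rz":0},{"dx":-0.004,"dy":0.004,"dz":0.232,"rx":0,"ry":0,"rz":0},{"dx":-0.004,"dy":0.004,"dz":0.232,"rx":0,"ry":0,"rz":0}]' 0
python3 -m creep '[{"dx":0,"dy":0,"dz":0.002,"rx":0,"ry":0,"rz":0},{"dx":0,"dy":0,"dz":0.004,"rx":0,"ry":0,"rz":0},{"dx":0,"dy":0,"dz":0.004,"rx":0,"ry":0,"rz":0}]' 0
```

```text
clock: 28.43
eef_pos: [0.7493, 0.0661, 0.0428]
ee_rot: [[0.979, 0.202, -0.001], [0.202, -0.979, 0.001], [-0.001, -0.001, -1.0]]
force: [-3.4, 1.0, 5.2]
finger_gap: 0.0217
finger_force: 60.0
clock: 28.68
eef_pos: [0.7497, 0.0662, 0.0427]
ee_rot: [[0.979, 0.202, -0.0], [0.202, -0.979, 0.001], [0.0, -0.001, -1.0]]
force: [-5.5, -0.7, 9.6]
finger_gap: 0.0221
finger_force: 60.0
```

On the bench. Release, rise, and check.

```bash
python3 -m creep '[{"dx":0,"dy":0,"dz":-0.003,"rx":0,"ry":0,"rz":0},{"dx":0,"dy":0,"dz":-0.003,"rx":0,"ry":0,"rz":0},{"dx":0,"dy":0,"dz":-0.003,"rx":0,"ry":0,"rz":0},{"dx":0,"dy":0,"dz":-0.003,"rx":0,"ry":0,"rz":0},{"dx":0,"dy":0,"dz":-0.003,"rx":0,"ry":0,"rz":0},{"dx":0,"dy":0,"dz":-0.003,"rx":0,"ry":0,"rz":0},{"dx":0,"dy":0,"dz":-0.003,"rx":0,"ry":0,"rz":0}]' 0.7
python3 -m creep '[{"dx":0,"dy":0,"dz":-0.08,"rx":0,"ry":0,"rz":0},{"dx":0,"dy":0,"dz":-0.2,"rx":0,"ry":0,"rz":0},{"dx":0,"dy":0,"dz":-0.35,"rx":0,"ry":0,"rz":0},{"dx":0,"dy":0,"dz":-0.5,"rx":0,"ry":0,"rz":0},{"dx":0,"dy":0,"dz":-0.65,"rx":0,"ry":0,"rz":0},{"dx":0,"dy":0,"dz":-0.8,"rx":0,"ry":0,"rz":0},{"dx":0,"dy":0,"dz":-0.8,"rx":0,"ry":0,"rz":0}]' 0.7
python3 -m creep '[{"dx":0,"dy":0.15,"dz":0,"rx":0,"ry":0,"rz":0},{"dx":0,"dy":0.3,"dz":0,"rx":0,"ry":0,"rz":0},{"dx":0,"dy":0.45,"dz":0,"rx":0,"ry":0,"rz":0},{"dx":0,"dy":0.6,"dz":0,"rx":0,"ry":0,"rz":0},{"dx":0,"dy":0.75,"dz":0,"rx":0,"ry":0,"rz":0},{"dx":0,"dy":0.9,"dz":0,"rx":0,"ry":0,"rz":0},{"dx":0,"dy":0.9,"dz":0,"rx":0,"ry":0,"rz":0}]' 0.7
python3 - <<'E'
from edge import *
n=sq(.058,.032)
T={'top':((138,190),(219,118)),'scene':((390,205),(298,298))}
for c in('top','scene'):
    im=grab_frame(c);cv2.imwrite(f'pics/{c}_end.png',im[:,:,::-1]);k=calibration(c)
    ds=models.trace(c,'slug1')
    for d in ds:
        v,u=np.argwhere(d['region']).mean(0); print(c,'slug',round(d['p'],2),np.round([u,v]),np.round(onplane(k,u,v,.061)[:2],3))
    for l,w,p,z in(('pan',T[c][0],[.4915,.285,0],.05),('scoop',T[c][1],[.671,.05,3.35],0)):
        d=pick(c,l,w);print(l,np.round(d['bbox']),round(d['p'],2),fit(k,l,d['region'],p,z))
    g=cv2.cvtColor(im,cv2.COLOR_RGB2GRAY)
    P=np.array([R2(3.345)@[x,y,.003]+[.671,.05,0] for x in np.linspace(-.045,.048,10) for y in np.linspace(-.04,.04,11)])
    print(cv2.remap(g,proj(k,P).astype(np.float32)[None],None,cv2.INTER_LINEAR).reshape(10,11))
E
```

```text
clock: 29.27
eef_pos: [0.7495, 0.0658, 0.0406]
ee_rot: [[0.979, 0.202, -0.001], [0.202, -0.979, 0.001], [-0.001, -0.001, -1.0]]
force: [0.0, 0.3, -0.7]
finger_gap: 0.0609
finger_force: 0.0
clock: 29.85
eef_pos: [0.753, 0.0659, 0.2507]
ee_rot: [[0.979, 0.202, 0.012], [0.202, -0.979, 0.003], [0.013, -0.0, -1.0]]
force: [1.0, 0.4, 1.3]
finger_gap: 0.0613
finger_force: 0.0
clock: 30.43
eef_pos: [0.7939, -0.1666, 0.2393]
ee_rot: [[0.981, 0.192, -0.002], [0.192, -0.981, -0.006], [-0.003, 0.005, -1.0]]
force: [-0.3, -2.5, -0.5]
finger_gap: 0.0616
finger_force: 0.0
top slug 0.59 [150. 181.] [0.528 0.246]
top slug 0.57 [145. 206.] [0.458 0.26 ]
top slug 0.52 [137. 210.] [0.447 0.28 ]
top slug 0.51 [124. 198.] [0.481 0.316]
top slug 0.18 [219. 129.] [0.672 0.051]
pan [112. 167. 159. 220.] 0.67 (array([ 0.49135426,  0.28543766, -0.00315552]), np.float64(0.17977330467070546))
scoop [200.  86. 238. 155.] 0.97 (array([0.67006942, 0.05109449, 3.34573657]), np.float64(0.06262037359322428))
[[186 183 188 182 181 187 182 185 182 181 172]
 [220 232 231 230 231 231 230 231 231 231 204]
 [228 232 231 230
[... 561 characters left out ...]
6 0.279]
pan [362. 182. 427. 228.] 0.62 (array([0.48914051, 0.28518668, 0.01183274]), np.float64(0.1880562860438293))
scoop [270. 254. 319. 334.] 0.78 (array([0.6681886 , 0.04962502, 3.33607758]), np.float64(0.07453163083415185))
[[109 109 126 139 142  92 103 108 108 108 110]
 [148 153 139 140 141  91 143 151 154 152 124]
 [185 199 153 135 138 122 199 201 202 201 152]
 [186 199 198 199 198 194 200 201 201 200 151]
 [185 198 198 197 199 200 199 201 201 200 150]
 [184 198 198 197 199 199 199 201 201 200 151]
 [182 197 197 196 198 199 199 201 201 200 152]
 [182 196 196 196 198 199 199 201 201 200 154]
 [181 196 196 195 197 199 198 201 200 200 153]
 [179 193 192 192 193 196 195 197 197 195 152]]
```

The scoop is flat and empty, and its floor is uniform in both views. Six slug positions lie inside the pan, which is still seated. Handing in.

```bash
python3 -m creep '[{"dx":0,"dy":0,"dz":-0.1,"rx":0,"ry":0,"rz":0},{"dx":0,"dy":0,"dz":-0.1,"rx":0,"ry":0,"rz":0},{"dx":0,"dy":0,"dz":-0.1,"rx":0,"ry":0,"rz":0},{"dx":0,"dy":0,"dz":-0.1,"rx":0,"ry":0,"rz":0},{"dx":0,"dy":0,"dz":-0.1,"rx":0,"ry":0,"rz":0}]' 0.7 && python3 -c "
from station import order
print(order.sign_off())"
```

```text
clock: 31.25
eef_pos: [0.7947, -0.1542, 0.2646]
ee_rot: [[0.979, 0.202, -0.002], [0.202, -0.979, 0.001], [-0.002, -0.001, -1.0]]
force: [0.3, 1.6, 0.1]
finger_gap: 0.0617
finger_force: 0.0
the job is handed in; nothing more can be done
None
```

The job is handed in at about 31 s of the 72 s: by the last camera check the pan is seated in the pocket, all six slugs appear to be in it with none seen on the bench, and the empty scoop lies flat on the bench; the sign-off returned no verdict.

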